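Stack a rectifier's cooling plates in the clamping fixture

ROBOT

A 7-joint arm with a two-finger parallel gripper is mounted at the origin on the work surface. World frame = base frame: x ahead of the robot, y to its left, z up, the work surface at z = 0. Lengths are in m, angles in rad, forces in N, time in s.
With the tool pointing down it reaches from about 0.425 to 0.875 m from the base axis. Payload 4.7 kg.
Tool frame: the origin (TCP) lies midway between the tips of the shut fingers; the grasp point (between the pads) lies 19 mm behind it; y points along the fingers, x is the direction in which the jaws open and shut, and the axes are right-handed (so a half turn about y gives the same grasp; the last joint's range is limited). The gripper opens to 85 mm and grips with 20 to 120 N. Pads are 22 mm wide; open, the fingers measure 114 mm over their backs; the gripper's body (76 mm by 85 mm) begins 54 mm behind the grasp point. The pads swing forward as they close: fully open they stand 13 mm farther back than shut.
Start: joints at [1.18, 0.321, -0.07, 1.45, 0.023, 1.371, -0.057], TCP at [0.256, -0.597, 0.204] pointing down, gripper open.
Joint ranges: [-2.86, 2.86], [-0.3, 2.09], [-1.38, 1.24], [0.06, 2.45], [-1.56, 4.7], [0.09, 2.05], [-2.69, 2.69]. Speed limits (rad/s): [2.57, 2.57, 3.14, 3.14, 3.14, 3.14, 3.14].

INTERFACE

Orientations are given as a unit quaternion [w, x, y, z].
In Python, from cell import env, eyes gives the robot as it stands. Calls block until the motion is done:
- env.move_pose(position, orientation): joint-space move of the TCP to a pose.
- env.move_l(position, frame=None, rate=0.15): straight line of the TCP; frame=None keeps the orientation; rate is the mean speed in m/s.
- env.goto_joints(angles): joint-space move.
- env.gripper_to(opening, newtons=None): opening from 0.0 (shut) to 1.0 (fully open); newtons is the grip in N (None keeps the last); returns when the fingers have stopped.
- env.dwell(seconds).
- env.inverse_kinematics(position, orientation): joint angles nearest the present ones, or None.
- env.sense(): the state.
- eyes.read_camera(name): name is "side" or "top"; returns a dict with "img" (420x560x3 uint8, red, green, blue), "depth" (420x560 float32, m along the optical axis (not along the pixel's ray), 0 where there is no reading), "camera_matrix" (3x3 intrinsics, pixels), "k1" (the pictures are not rectified: a ray, as slopes to the right and down, at radius r is drawn at 1 + k1 r^2 times it, then the intrinsics apply), "eye" and "attitude" of the camera in the world. Camera axes: x right, y down, z forward; pixel columns grow to the right and rows downward; lengths in m; the calibration is good to about 2 mm. A picture is of the moment at which its call begins.
A pose or a line that the arm cannot do raises env.PlanningError and nothing moves.
- env.hand_in(): hands the job in, once; it reports no verdict.
The state is a dict: "t": time; "joints": joint angles; "dq": joint speeds; "effort": joint torques, N m; "tool_pos": TCP position; "tcp_rot": TCP orientation; "wrist_force": force on the tool from outside, world axes, zero at the start; "torque": the same for the moment, N m; "grip_width": opening from 0.0 (shut) to 1.0 (fully open).
Only numpy, scipy, OpenCV 4.12 (cv2) and the standard library are available. Lean on these libraries where they do the work, as an engineer would, in place of code of your own. Each camera call takes 0.05 s, during which the arm holds its last target.

TASK

Swing the clamp bar fully back and build the rectifier stack flat and square in the fixture pocket: the plain foot block at the bottom, then every cooling plate on the bench with the tabs pointing alternately left, right, left, right as the robot sees it (the lowest to the left), and the cap block on top, button up. Then bring the clamp bar down so that it rests on the cap's button. Leave the mug, the screwdriver and the jar where they are.

Things in the scene. Friction and masses are not known exactly. Their poses are not given: they have to be found in the camera images.
- fixture: grey stacking fixture fixed on the bench. Origin: underside of its 12 mm base plate, below the pocket's centre; x away from the robot, y left, z up (turned up to 0.2 rad). Four steel corner guides, 110 mm high over the bench, flared over the top 12 mm, leave a pocket 55 mm in x by 125 mm in y. The middle 90 mm of each long side and 33 mm of each short end are open, for fingers and tabs.
- pocket_floor (a point): centre of the pocket's floor, 12 mm above the fixture's origin, axes as the fixture's. Undersides in the finished stack, above this point: foot block 0; plates 18, 32, 46, 60 mm; cap block 18 mm + 14 mm per plate.
- clamp_hinge (a point): centre of the clamp bar's level hinge axis, which runs along the fixture's y; 115 mm beyond the pocket's centre in x and 105 mm above the bench
- clamp_bar (a joint): angle of the clamp bar, rad: 0 = level, pointing from its hinge across the pocket towards the robot; grows as the free end is raised; -0.25 = lowest stop, 1.57 = upright, 1.9 = open stop, leaning back, where it stays by its weight. Bar 16 mm wide, 12 mm thick, 0.16 kg; let go short of upright it sinks slowly under its weight. It starts down over the pocket.
- bar_knob (a point): centre of the black barrel knob on the free end of the clamp bar, 170 mm from the hinge axis: a short cylinder, 28 mm in diameter and 32 mm long, lying across the bar (along the fixture's y) so that it can be pinched by its flat ends and turn between the fingers; its x axis runs along the bar to the hinge
- bar_pad (a point): point on the underside of the clamp bar, 115 mm from the hinge, 6 mm below the bar's centre line; it meets the steel button of the cap block
- foot_block: plain grey plastic slab, 50 mm (x) by 120 mm (y), 18 mm thick, no tab and no button; 0.14 kg. Origin: centre of the underside, z up.
- cap_block: grey plastic slab, 50 mm (x) by 120 mm (y), 20 mm thick, with a steel button 18 mm in diameter standing 8 mm up from the middle of its top (28 mm high over all); 0.17 kg. Origin: centre of the underside, z up.
- plate1: an aluminium cooling plate lying flat, one of two to four alike (None if absent): body 50 mm wide (its x), 120 mm long (its y), 14 mm thick; a narrow tab 20 mm wide, 6 mm thick with a dark hole sticks out 33 mm from the middle of its +y end. 0.2 kg. Origin: centre of the body's underside (tab not counted), z up.
- plate1_tab (a point): point on the tab of plate1, 90 mm from the plate's origin along its y, 7 mm above its underside
- plate2: an aluminium cooling plate lying flat, one of two to four alike (None if absent): body 50 mm wide (its x), 120 mm long (its y), 14 mm thick; a narrow tab 20 mm wide, 6 mm thick with a dark hole sticks out 33 mm from the middle of its +y end. 0.2 kg. Origin: centre of the body's underside (tab not counted), z up.
- plate2_tab (a point): point on the tab of plate2, 90 mm from the plate's origin along its y, 7 mm above its underside
- plate3: an aluminium cooling plate lying flat, one of two to four alike (None if absent): body 50 mm wide (its x), 120 mm long (its y), 14 mm thick; a narrow tab 20 mm wide, 6 mm thick with a dark hole sticks out 33 mm from the middle of its +y end. 0.2 kg. Origin: centre of the body's underside (tab not counted), z up.
- plate3_tab (a point): point on the tab of plate3, 90 mm from the plate's origin along its y, 7 mm above its underside
- plate4: an aluminium cooling plate lying flat, one of two to four alike (None if absent): body 50 mm wide (its x), 120 mm long (its y), 14 mm thick; a narrow tab 20 mm wide, 6 mm thick with a dark hole sticks out 33 mm from the middle of its +y end. 0.2 kg. Origin: centre of the body's underside (tab not counted), z up.
- plate4_tab (a point): point on the tab of plate4, 90 mm from the plate's origin along its y, 7 mm above its underside
- mug: white mug, 76 mm across, 90 mm high, bystander; origin centre of the underside
- screwdriver: screwdriver 190 mm long lying on the bench beyond the fixture, bystander
- flux_jar: closed jar, 60 mm across, 70 mm high, bystander; origin centre of the underside
There are look-alikes about, which are no part of the job. What is shaped like the plate2 but orange is not meant.

How it is judged:
On the way, in this order (a step that is already met when the one before it is completed fails the run):
1. the clamp bar is swung back past upright (value of joint clamp_bar above 1.65 rad), for 0.2 s.
2. the foot block lies square on the pocket floor (x of foot_block in the frame of fixture between -0.006 and 0.006 m and y of foot_block in the frame of fixture between -0.006 and 0.006 m and angle between the y axis of foot_block and the y axis of fixture, either way round below 0.1 rad and angle between foot_block's own z axis and vertical below 0.06 rad and z of foot_block in the frame of fixture between 0.008 and 0.016 m), for 0.2 s.
3. all plates present lie square on the foot block, tabs left, right, left, right from the bottom (all of step 2 and x of plate1 in the frame of fixture between -0.006 and 0.006 m and y of plate1 in the frame of fixture between -0.006 and 0.006 m and angle between the y axis of each of plate1, plate2, plate3, plate4 and the y axis of fixture, either way round below 0.1 rad and angle between each of plate1, plate2, plate3, plate4's own z axis and vertical below 0.06 rad and ((z of plate1 in the frame of fixture between 0.025 and 0.035 m and y of plate1_tab in the frame of fixture above 0.05 m) or (z of plate1 in the frame of fixture between 0.039 and 0.049 m and y of plate1_tab in the frame of fixture below -0.05 m) or (z of plate1 in the frame of fixture between 0.053 and 0.063 m and y of plate1_tab in the frame of fixture above 0.05 m) or (z of plate1 in the frame of fixture between 0.067 and 0.077 m and y of plate1_tab in the frame of fixture below -0.05 m)) and x of plate2 in the frame of fixture between -0.006 and 0.006 m and y of plate2 in the frame of fixture between -0.006 and 0.006 m and ((z of plate2 in the frame of fixture between 0.025 and 0.035 m and y of plate2_tab in the frame of fixture above 0.05 m) or (z of plate2 in the frame of fixture between 0.039 and 0.049 m and y of plate2_tab in the frame of fixture below -0.05 m) or (z of plate2 in the frame of fixture between 0.053 and 0.063 m and y of plate2_tab in the frame of fixture above 0.05 m) or (z of plate2 in the frame of fixture between 0.067 and 0.077 m and y of plate2_tab in the frame of fixture below -0.05 m)) and x of plate3 in the frame of fixture between -0.006 and 0.006 m and y of plate3 in the frame of fixture between -0.006 and 0.006 m and ((z of plate3 in the frame of fixture between 0.025 and 0.035 m and y of plate3_tab in the frame of fixture above 0.05 m) or (z of plate3 in the frame of fixture between 0.039 and 0.049 m and y of plate3_tab in the frame of fixture below -0.05 m) or (z of plate3 in the frame of fixture between 0.053 and 0.063 m and y of plate3_tab in the frame of fixture above 0.05 m) or (z of plate3 in the frame of fixture between 0.067 and 0.077 m and y of plate3_tab in the frame of fixture below -0.05 m)) and x of plate4 in the frame of fixture between -0.006 and 0.006 m and y of plate4 in the frame of fixture between -0.006 and 0.006 m and ((z of plate4 in the frame of fixture between 0.025 and 0.035 m and y of plate4_tab in the frame of fixture above 0.05 m) or (z of plate4 in the frame of fixture between 0.039 and 0.049 m and y of plate4_tab in the frame of fixture below -0.05 m) or (z of plate4 in the frame of fixture between 0.053 and 0.063 m and y of plate4_tab in the frame of fixture above 0.05 m) or (z of plate4 in the frame of fixture between 0.067 and 0.077 m and y of plate4_tab in the frame of fixture below -0.05 m))), for 0.2 s.
4. the cap block lies on top of the plates (all of step 3 and x of cap_block in the frame of fixture between -0.006 and 0.006 m and y of cap_block in the frame of fixture between -0.006 and 0.006 m and angle between the y axis of cap_block and the y axis of fixture, either way round below 0.1 rad and angle between cap_block's own z axis and vertical below 0.06 rad and z of cap_block in the frame of fixture above 0.053 m and z of cap_block in the frame of plate1 above 0.009 m and z of cap_block in the frame of plate2 above 0.009 m and z of cap_block in the frame of plate3 above 0.009 m and z of cap_block in the frame of plate4 above 0.009 m and (z of cap_block in the frame of fixture between 0.053 and 0.063 m or z of cap_block in the frame of fixture between 0.067 and 0.077 m or z of cap_block in the frame of fixture between 0.081 and 0.091 m)), for 0.2 s.
5. the clamp bar rests on the cap's button (z of bar_pad in the frame of cap_block below 0.033 m and horizontal distance between bar_pad and cap_block below 0.012 m), for 0.2 s.
At the end, for the whole second after the job is handed in: Foot block, all plates, cap block lie in the pocket in this order, each within 6 mm of centre, 0.1 rad of square, 0.06 rad of level, 5 mm (foot 4) of its height; tabs alternate left, right from the bottom; the clamp bar rests on the cap (pad within 5 mm of the button); all at rest (all of step 4 and all of step 5 and linear speed of each of foot_block, cap_block, plate1, plate2, plate3, plate4 below 0.02 m/s and velocity of joint clamp_bar between -0.05 and 0.05 rad/s); the robot touches nothing.
It fails at once if the mug is pushed away (over 30 mm) (distance of mug from where it was at the start of the episode above 0.03 m).
It fails at once if the screwdriver is pushed away (over 30 mm) (distance of screwdriver from where it was at the start of the episode above 0.03 m).
It fails at once if the flux jar is pushed away (over 30 mm) (distance of flux_jar from where it was at the start of the episode above 0.03 m).
Of plate1, plate2, plate3, plate4 only 2 to 4 are there at a start; the rules pass over those that are not, and their reading is None.
At some moment in a run one of plate1, plate2, plate3, plate4, cap_block may be knocked a few centimetres aside while the robot is not near it.
Once in a run the grip may slacken for a moment while it holds something.
It also fails if it takes over 210 s, if anything falls off the work surface, if the arm or the gripper's body presses on something with over 40 N, if the wrist force passes 120 N, or if a joint passes its speed limit or range.

## Working session

There is one attempt and no reset: what is moved stays moved. The work goes in short steps, each a Python script; the robot and the scene stay as the last script left them, time stands still between calls to the robot, and variables do not carry over. Pictures are saved under pics/ and viewed, and the job is handed in when it is done.

```bash
ls; mkdir -p pics; python3 - <<'E'
from cell import env, eyes
import cv2, numpy as np
s=env.sense(); print({k:np.round(v,3).tolist() for k,v in s.items()})
for n in ("side","top"):
    r=eyes.read_camera(n); cv2.imwrite(f"pics/{n}0.png",r["img"][:,:,::-1])
    print(n,r["camera_matrix"],r["k1"],r["eye"],r["attitude"],(r["depth"]>0).mean())
E
```

```text
pics
{'t': 0.0, 'joints': [1.18, 0.322, -0.07, 1.452, 0.023, 1.371, -0.057], 'dq': [0.001, -0.001, 0.002, -0.0, 0.0, -0.001, 0.0], 'effort': [-0.0, -49.359, -0.382, -31.433, 0.013, 0.011, -0.0], 'tool_pos': [0.256, -0.597, 0.203], 'tcp_rot': [0.591, -0.59, 0.39, -0.389], 'wrist_force': [-0.526, 0.381, -0.571], 'torque': [0.033, 0.028, -0.004], 'grip_width': 1.001}
side [[408.70038229   0.         284.43431756]
 [  0.         408.70038229 208.85827956]
 [  0.           0.           1.        ]] -0.04150221115381128 [0.44859793 0.94412924 0.67485055] [ 0.02297954 -0.05904423  0.85514487 -0.51450265] 0.995922619047619
top [[440.74844459   0.         277.11587325]
 [  0.         440.74844459 207.55280213]
 [  0.           0.           1.        ]] -0.1182394484851663 [ 0.32081228 -0.12804935  1.56074019] [-0.05923516  0.70979354 -0.70000644  0.05172337] 0.9957440476190477
```

View pics/top0.png

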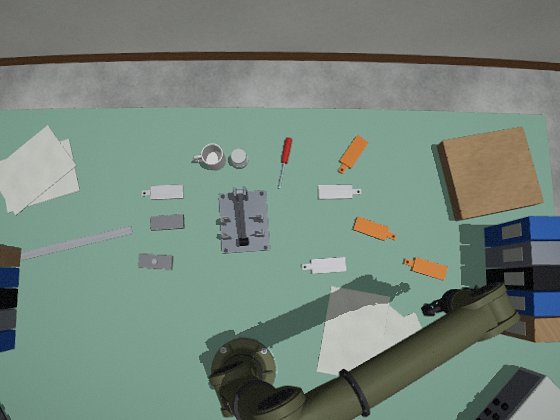

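View pics/side0.png

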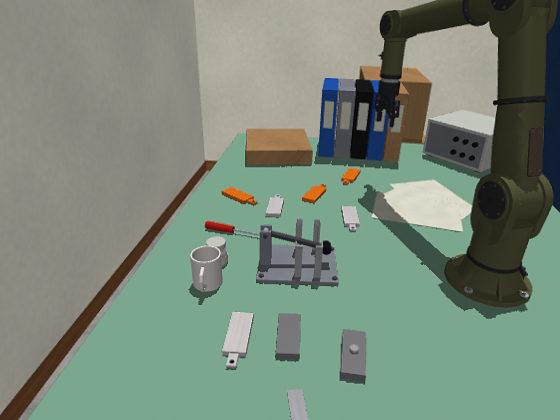

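The top view has three bare-aluminium plates, at (163,192), (340,191) and (325,265). The foot is at (167,222), the cap with its button at (155,262), and the fixture at (244,221). The three orange look-alikes at (353,154), (374,229) and (425,268) aren't part of the job. Next I'll measure and check enlarged crops.

```bash
cat > h.py <<'E'
from cell import env, eyes
import cv2, numpy as np
from scipy.spatial.transform import Rotation as R
def cam(n):
    return eyes.read_camera(n)
def quat(q): q=np.asarray(q); return R.from_quat([q[1],q[2],q[3],q[0]])
def rays(r,uv):
    uv=np.asarray(uv,float).reshape(-1,1,2)
    p=cv2.undistortPoints(uv,r["camera_matrix"],np.array([r["k1"],0,0,0.])).reshape(-1,2)
    return quat(r["attitude"]).apply(np.c_[p,np.ones(len(p))])
def onplane(r,uv,z):
    d=rays(r,uv); e=np.asarray(r["eye"]); return e+d*((z-e[2])/d[:,2])[:,None]
def cloud(r):
    h,w=r["depth"].shape; v,u=np.mgrid[:h,:w]
    d=rays(r,np.c_[u.ravel(),v.ravel()])
    return (np.asarray(r["eye"])+d*r["depth"].reshape(-1,1)).reshape(h,w,3)
def proj(r,P):
    q=quat(r["attitude"]).inv(); c=q.apply(np.atleast_2d(P)-np.asarray(r["eye"]))
    x,_=cv2.projectPoints(c.reshape(-1,1,3),np.zeros(3),np.zeros(3),r["camera_matrix"],np.array([r["k1"],0,0,0.])); return x.reshape(-1,2)
def crop(r,x0,y0,x1,y1,k,name):
    im=r["img"][y0:y1,x0:x1,::-1]; cv2.imwrite("pics/"+name,cv2.resize(im,None,fx=k,fy=k,interpolation=cv2.INTER_CUBIC))
E
python3 - <<'E'
from h import *
r=cam("top"); crop(r,130,170,270,285,5,"c1.png"); crop(r,200,130,460,285,3,"c2.png")
s=cam("side"); crop(s,200,180,380,390,3,"c3.png")
C=cloud(r)
for u,v in [(163,192),(340,191),(325,265),(167,222),(150,264),(155,262),(225,230),(240,241),(239,220),(211,150),(238,157),(300,290)]:
    print(u,v,r["img"][v,u],C[v,u].round(4))
hsv=cv2.cvtColor(r["img"],cv2.COLOR_RGB2HSV)
print(hsv[192,163],hsv[222,167],hsv[290,300],hsv[264,150])
E
```

```text
163 192 [183 183 187] [0.6172 0.3034 0.0136]
340 191 [195 196 198] [ 0.6293 -0.3344  0.0107]
325 265 [199 199 203] [ 0.3648 -0.2794  0.0182]
167 222 [119 121 127] [0.5076 0.281  0.0201]
150 264 [119 122 126] [0.3578 0.3364 0.0142]
155 262 [159 162 166] [0.365  0.3156 0.0249]
225 230 [126 133 142] [0.483  0.0734 0.0133]
240 241 [31 29 35] [0.4393 0.0126 0.0822]
239 220 [65 68 77] [0.5192 0.0246 0.0143]
211 150 [105 103 103] [0.7729 0.1334 0.0221]
238 157 [178 183 181] [0.7347 0.0293 0.0679]
300 290 [130 164 150] [ 0.2771 -0.194  -0.0026]
[120   5 187] [113  16 127] [ 78  53 164] [107  14 126]
```

View pics/c1.png

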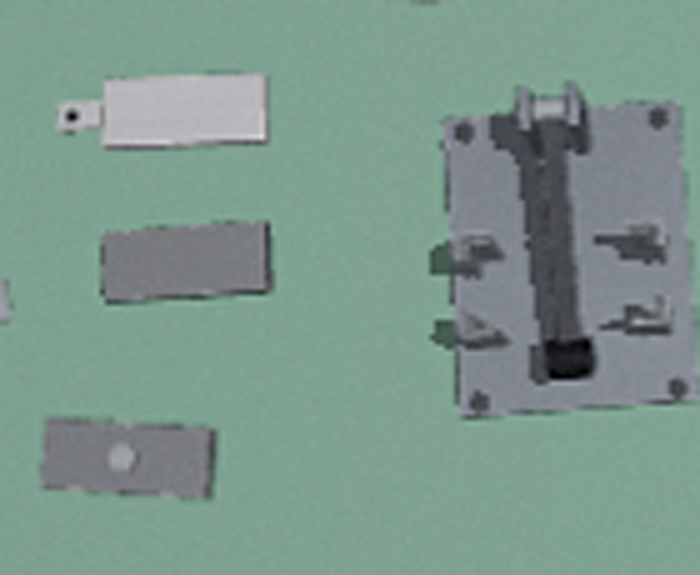

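View pics/c2.png

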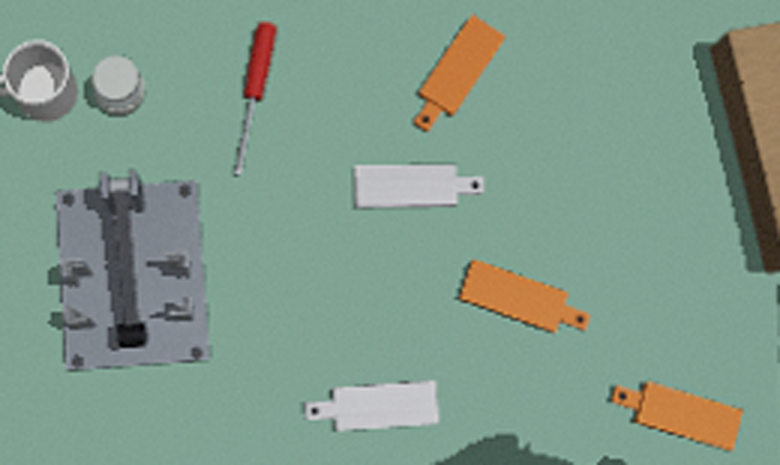

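View pics/c3.png

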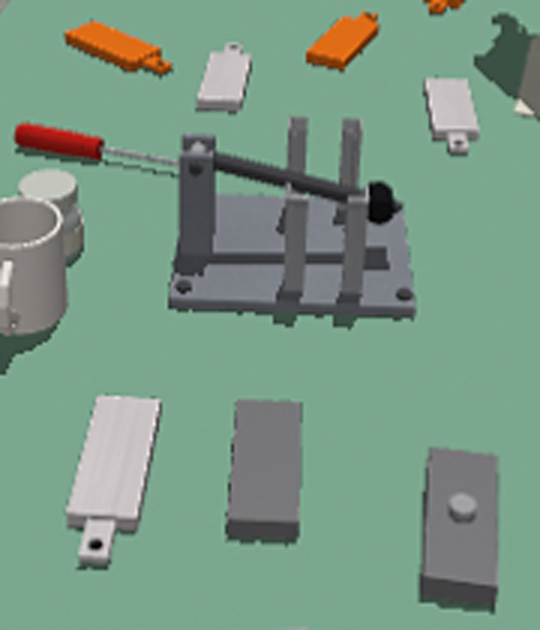

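Three plates, and A, B and C at those pixels match the description: bare aluminium, tab with a dark hole. A and C have their tabs left and B has its tab right, so A–B–C gives left, right, left with no half turns. Next I'll measure the pieces and the fixture.

```bash
cat >> h.py <<'E'
def pieces(r,verbose=True):
    """body rectangles of non-green blobs from top view"""
    hsv=cv2.cvtColor(r["img"],cv2.COLOR_RGB2HSV)
    up=cv2.resize(hsv,None,fx=4,fy=4,interpolation=cv2.INTER_LINEAR)
    m=((up[...,1]<34)&(up[...,2]>95)).astype(np.uint8)
    out=[]
    def un(c): return (c+0.5)/4-0.5
    n,lab,st,cen=cv2.connectedComponentsWithStats(m)
    for i in range(1,n):
        a=st[i,4]/16
        if not(350<a<900): continue
        b=(lab==i).astype(np.uint8)
        k=cv2.getStructuringElement(cv2.MORPH_ELLIPSE,(33,33))
        body=cv2.morphologyEx(cv2.morphologyEx(b,cv2.MORPH_CLOSE,np.ones((15,15),np.uint8)),cv2.MORPH_OPEN,k)
        c,_=cv2.findContours(body,cv2.RETR_EXTERNAL,cv2.CHAIN_APPROX_NONE)
        if not c: continue
        c=max(c,key=cv2.contourArea)
        rest=cv2.morphologyEx(b&~cv2.dilate(body,np.ones((9,9),np.uint8)),cv2.MORPH_OPEN,np.ones((7,7),np.uint8))
        tab=None
        if rest.sum()>16*15:
            v,u=np.nonzero(rest); tab=un(np.array([u.mean(),v.mean()]))
        px=un(c.reshape(-1,2).astype(float))
        out.append((px,tab,a))
    return out
def rect(r,px,z):
    P=onplane(r,px,z)[:,:2]
    (cx,cy),(w,h),ang=cv2.minAreaRect((P*1000).astype(np.float32))
    M=cv2.moments((P*1000).astype(np.float32)); 
    cm=np.array([M["m10"],M["m01"]])/M["m00"]/1000
    th=np.radians(ang if h>w else ang+90)  # direction of the long axis relative to y
    L,W=max(w,h),min(w,h)
    th=(th+np.pi/2)%np.pi-np.pi/2
    return cm,np.array([cx,cy])/1000,L,W,th
E
python3 - <<'E'
from h import *
r=cam("top")
for px,tab,a in pieces(r):
    cm,c,L,W,th=rect(r,px,0.014)
    print(px.mean(0).round(1),"a",a,"cm",cm.round(4),"c",c.round(4),round(L,1),round(W,1),"th",round(th,3),"tab",None if tab is None else onplane(r,tab,0.01)[0].round(3))
crop(r,208,180,280,258,9,"f1.png")
s=cam("side");crop(s,250,210,350,290,8,"f2.png")
E
```

```text
[212.5 156.4] a 520.1875 cm [0.7526 0.1277] c [0.7534 0.1245] 103.4 86.4 th -0.583 tab [0.745 0.192 0.01 ]
[166.3 191.8] a 531.9375 cm [0.618  0.2922] c [0.6177 0.2938] 130.7 54.6 th 0.037 tab [0.614 0.375 0.01 ]
[334.9 191.6] a 539.4375 cm [ 0.6263 -0.3163] c [ 0.6258 -0.3187] 130.4 51.9 th 0.014 tab [ 0.629 -0.399  0.01 ]
[166.2 221.8] a 451.625 cm [0.5091 0.2859] c [0.509  0.2855] 119.1 51.2 th 0.085 tab None
[546.  252.6] a 659.6875 cm [ 0.4121 -1.0937] c [ 0.4121 -1.0935] 118.0 84.6 th -0.008 tab None
[154.9 261.3] a 468.6875 cm [0.368  0.3193] c [0.3679 0.3193] 120.7 50.4 th -0.034 tab None
[328.  264.8] a 577.1875 cm [ 0.3658 -0.2899] c [ 0.3657 -0.2873] 130.1 52.9 th 0.082 tab [ 0.359 -0.208  0.01 ]
```

View pics/f1.png

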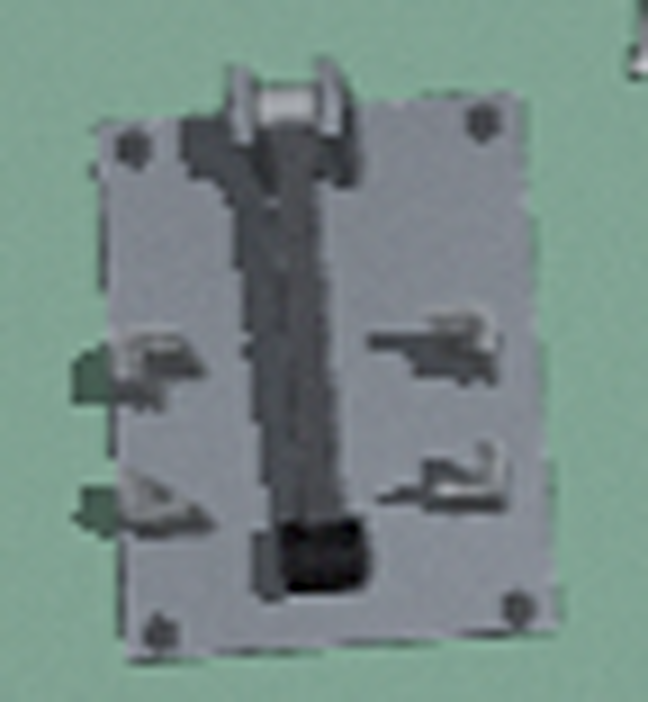

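View pics/f2.png

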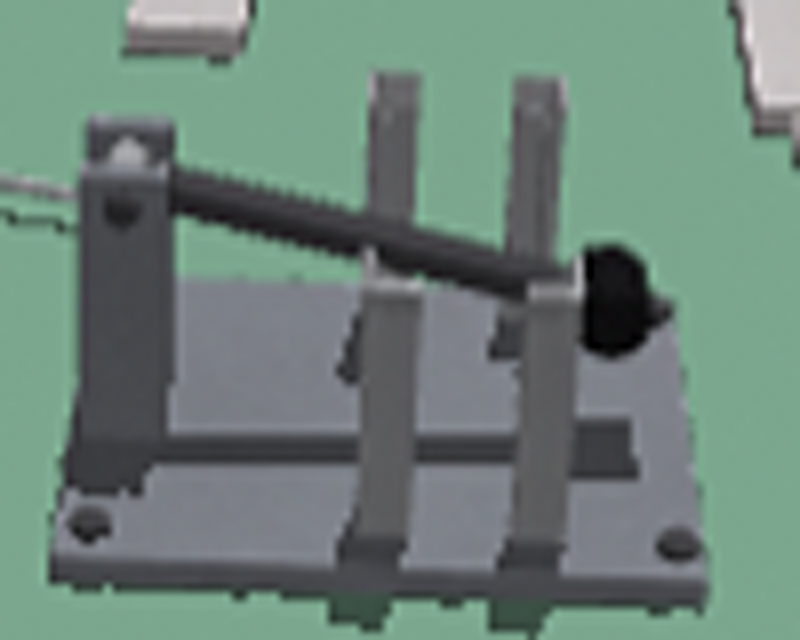

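```bash
sed -i 's/(33,33)/(45,45)/' h.py; python3 - <<'E'
from h import *
r=cam("top"); s=cam("side")
def u9(p): return np.array([208,180])+(np.array(p,float)+.5)/9-.5
def u8(p): return np.array([250,210])+(np.array(p,float)+.5)/8-.5
sc=onplane(r,[u9(p) for p in [(133,150),(484,125),(519,610),(160,633)]],.012); print("screws FL FR NR NL\n",sc.round(4))
ss=onplane(s,[u8(p) for p in [(88,525),(680,545)]],.012); print("side screws FL NL",ss.round(4))
co=onplane(r,[u9(p) for p in [(100,128),(518,97),(553,628),(130,658)]],.012); print("corners",co.round(4), co.mean(0))
for n,q in (("screws",sc),("corners",co)):
    dy=(q[0]-q[1]+q[3]-q[2])[:2]; dx=(q[0]-q[3]+q[1]-q[2])[:2]
    print(n,"yaw y",np.arctan2(-dy[0],dy[1]),"yaw x",np.arctan2(dx[1],dx[0]),q.mean(0))
print("guide tops",onplane(r,[u9(p) for p in [(150,350),(470,325),(475,470),(150,490)]],.110).round(4))
print("roller",onplane(r,[u9((288,103))],.110).round(4))
print("side guides L",onplane(s,[u8(p) for p in [(370,288),(423,288),(528,295),(582,295)]],.110).round(4))
print("side guides R",onplane(s,[u8(p) for p in [(372,75),(420,75),(513,79),(567,79)]],.110).round(4))
print("knob",onplane(r,[u9((325,555))],.082).round(4), "side",onplane(s,[u8((613,300))],.066).round(4))
print("pin",onplane(s,[u8((124,208))],.105).round(4))
for px,tab,a in pieces(r):
    cm,c,L,W,th=rect(r,px,0.014)
    if W>60: continue
    print(px.mean(0).round(1),"cm",cm.round(4),"c",c.round(4),round(L,1),round(W,1),"th",round(th,3),"tab",None if tab is None else onplane(r,tab,0.01)[0].round(3))
E
```

```text
screws FL FR NR NL
 [[ 0.6045  0.0872  0.012 ]
 [ 0.6164 -0.0525  0.012 ]
 [ 0.424  -0.07    0.012 ]
 [ 0.4128  0.0702  0.012 ]]
side screws FL NL [[0.6056 0.0866 0.012 ]
 [0.4111 0.0676 0.012 ]]
corners [[ 0.6133  0.1007  0.012 ]
 [ 0.6279 -0.0658  0.012 ]
 [ 0.4172 -0.0834  0.012 ]
 [ 0.4029  0.0817  0.012 ]] [0.51530253 0.00828595 0.012     ]
screws yaw y 0.08201039039418595 yaw x 0.08952819710272099 [0.51443185 0.00870795 0.012     ]
corners yaw y 0.08690740908809298 yaw x 0.08674134096011667 [0.51530253 0.00828595 0.012     ]
guide tops [[ 0.5115  0.0647  0.11  ]
 [ 0.5224 -0.0537  0.11  ]
 [ 0.4687 -0.0566  0.11  ]
 [ 0.4595  0.063   0.11  ]]
roller [[0.6051 0.0161 0.11  ]]
side guides L [[0.5161 0.0796 0.11  ]
 [0.4995 0.077  0.11  ]
 [0.4664 0.0758 0.11  ]
 [0.4496 0.0732 0.11  ]]
side guides R [[ 0.5291 -0.0566  0.11  ]
 [ 0.5124 -0.0594  0.11  ]
 [ 0.4797 -0.0618  0.11  ]
 [ 0.4609 -0.0649  0.11  ]]
knob [[4.388e-01 3.000e-04 8.200e-02]] side [[0.4391 0.0068 0.066 ]]
pin [[0.6018 0.0368 0.105 ]]
[166.2 191.8] cm [0.6179 0.2925] c [0.6176 0.2929] 127.1 54.4 th 0.024 tab [0.614 0.374 0.01 ]
[335.  191.6] cm [ 0.6263 -0.3164] c [ 0.6262 -0.3174] 127.6 51.0 th 0.014 tab [ 0.629 -0.398  0.01 ]
[166.3 221.8] cm [0.509  0.2855] c [0.5091 0.2851] 118.4 51.3 th 0.084 tab None
[154.9 261.2] cm [0.3681 0.3194] c [0.3681 0.3195] 121.3 50.4 th -0.039 tab None
[327.9 264.8] cm [ 0.3659 -0.2897] c [ 0.3657 -0.2885] 127.4 52.5 th 0.091 tab [ 0.359 -0.209  0.01 ]
```

```bash
cat >> h.py <<'E'
YAW=0.087; PC=np.array([0.4895,0.0065]); EX=np.array([np.cos(YAW),np.sin(YAW)]); EY=np.array([-EX[1],EX[0]])
HINGE=PC+0.115*EX
def ori(phi,j=None):
    """tool down, jaws along world angle phi"""
    x=np.array([np.cos(phi),np.sin(phi),0]); y=np.array([0,0,-1.]); z=np.cross(x,y)
    q=R.from_matrix(np.c_[x,y,z]).as_quat(); return np.array([q[3],q[0],q[1],q[2]])
def best(pos,phi):
    c=[]
    for k in (-1,0,1):
        o=ori(phi+k*np.pi); j=env.inverse_kinematics(pos,o)
        if j is not None: c.append((abs(j[6]),o,j))
    c.sort(key=lambda t:t[0]); return c[0][1],c[0][2]
def knob(a): return np.r_[HINGE-0.170*np.cos(a)*EX,0.105+0.170*np.sin(a)]
def st():
    s=env.sense(); print("t",round(s["t"],1),"tcp",np.round(s["tool_pos"],4),"F",np.round(s["wrist_force"],1),"g",round(s["grip_width"],3))
    return s
E
python3 - <<'E'
from h import *
print(knob(-.25))
o,j=best(knob(-.25)+[0,0,.12],YAW+np.pi/2); print(o,np.round(j,2))
for a in (-.25,.5,1,1.5,1.85):
    jj=env.inverse_kinematics(knob(a)-[0,0,.021],o); print(a,None if jj is None else np.round(jj,2))
for p in [(.618,.290),(.626,-.314),(.509,.2855),(.368,.319),(.366,-.293),tuple(PC)]:
    for z in (0,.2): 
        oo,jj=best(np.r_[p,z],0.05); print(p,z,np.round(jj,2))
E
```

```text
[0.43997292 0.00218024 0.06294133]
[-0.52127015  0.52127015 -0.47778387  0.47778387] [ 0.72 -0.12 -0.73  1.95 -0.08  1.28 -1.46]
-0.25 [ 0.69  0.07 -0.76  2.11  0.06  0.98 -1.59]
0.5 [ 0.72 -0.06 -0.75  1.94 -0.04  1.24 -1.5 ]
1 [ 0.66  0.06 -0.75  1.73  0.04  1.37 -1.58]
1.5 [ 0.54  0.25 -0.73  1.5   0.16  1.45 -1.68]
1.85 [ 0.45  0.39 -0.7   1.36  0.24  1.48 -1.72]
(0.618, 0.29) 0 [ 0.15  0.74 -0.9   1.54  0.61  1.16 -0.82]
(0.618, 0.29) 0.2 [-0.04  0.46 -0.62  1.35  0.26  1.42 -0.6 ]
(0.626, -0.314) 0 [ 0.74  0.62 -0.43  1.5   0.28  1.08  0.29]
(0.626, -0.314) 0.2 [ 0.74  0.47 -0.45  1.3   0.2   1.42  0.35]
(0.509, 0.2855) 0 [ 0.24  0.59 -1.    1.8   0.56  1.07 -0.92]
(0.509, 0.2855) 0.2 [-0.14  0.21 -0.48  1.61  0.1   1.34 -0.58]
(0.368, 0.319) 0 [ 0.16  0.36 -1.04  2.03  0.38  0.95 -1.03]
(0.368, 0.319) 0.2 [ 0.02  0.   -0.78  1.82  0.    1.31 -0.71]
(0.366, -0.293) 0 [ 1.    0.18 -0.41  2.09  0.09  0.89  0.59]
(0.366, -0.293) 0.2 [ 1.03 -0.05 -0.4   1.87 -0.02  1.31  0.69]
(np.float64(0.4895), np.float64(0.0065)) 0 [ 0.66  0.29 -0.8   2.03  0.26  0.92 -0.22]
(np.float64(0.4895), np.float64(0.0065)) 0.2 [ 0.59  0.01 -0.65  1.82  0.    1.31 -0.01]
```

```bash
python3 - <<'E'
from h import *
o,j=best(knob(-.25)+[0,0,.12],YAW+np.pi/2)
g=np.array([0,0,.021])
env.gripper_to(0.75,30)
env.move_pose(knob(-.25)+[0,0,.12],o)
env.move_l(knob(-.25)-g,rate=0.12); st()
r=cam("side"); crop(r,230,140,400,300,4,"k1.png")
env.gripper_to(0.0,30); s=st()
E
```

```text
t 4.3 tcp [0.4406 0.0022 0.0426] F [ 0.5 -1.2  0. ] g 0.747
t 4.8 tcp [0.4402 0.0028 0.0425] F [-1.5  1.2  6.5] g 0.361
```

View pics/k1.png

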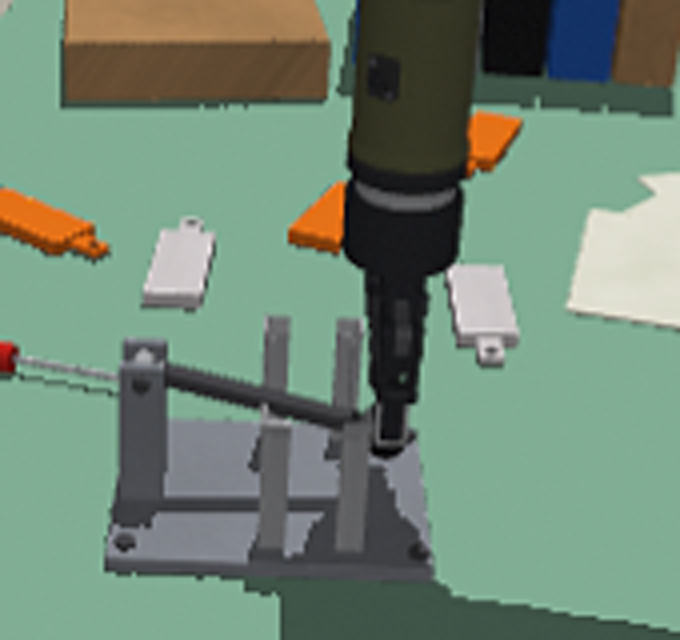

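The fingers at (390,420) in the crop straddle the knob. The grip width of 0.36 (about 31 mm) matches the knob's 32 mm length, so I'll swing the arc.

```bash
python3 - <<'E'
from h import *
g=np.array([0,0,.021])
for i,a in enumerate(np.linspace(-.25,1.86,15)[1:]):
    env.move_l(knob(a)-g,rate=0.15)
    if i%3==1: 
        s=st()
        if np.linalg.norm(s["wrist_force"])>50 or s["grip_width"]<.3: print("stop",a);break
s=st(); r=cam("side"); crop(r,200,100,400,300,3,"k2.png")
E
```

```text
t 5.4 tcp [0.4367 0.0025 0.0926] F [ 6.9  3.4 -3. ] g 0.357
t 6.3 tcp [0.4555 0.0042 0.1641] F [ 4.8  3.9 -6.2] g 0.352
t 7.3 tcp [0.5052 0.0086 0.2209] F [ 0.7  4.7 -5.4] g 0.351
t 8.2 tcp [0.5759 0.0149 0.2517] F [-1.7  5.5  2.9] g 0.339
t 9.2 tcp [0.6543 0.0219 0.2496] F [1.6 4.5 9.3] g 0.334
t 9.2 tcp [0.6543 0.0219 0.2496] F [1.6 4.5 9.3] g 0.334
```

View pics/k2.png

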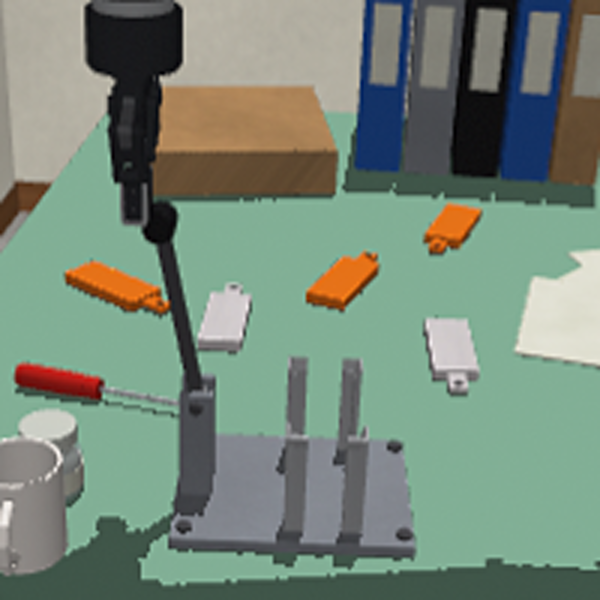

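The bar is clearly leaning back: hinge at (195,390), knob at (160,222), with the fingers holding the knob's far edge. I'll release and check.

```bash
python3 - <<'E'
from h import *
env.gripper_to(1.0); p=env.sense()["tool_pos"]
env.move_l(np.array(p)+[0,0,.08],rate=.2)
env.move_pose([.45,.28,.25],best([.45,.28,.25],.085)[0])
r=cam("side"); crop(r,200,100,400,300,3,"k3.png"); s=st()
r=cam("top"); crop(r,130,130,380,290,3,"k4.png")
E
```

```text
t 11.7 tcp [0.4513 0.2788 0.25  ] F [-0.1  0.9 -0.8] g 0.998
```

View pics/k3.png

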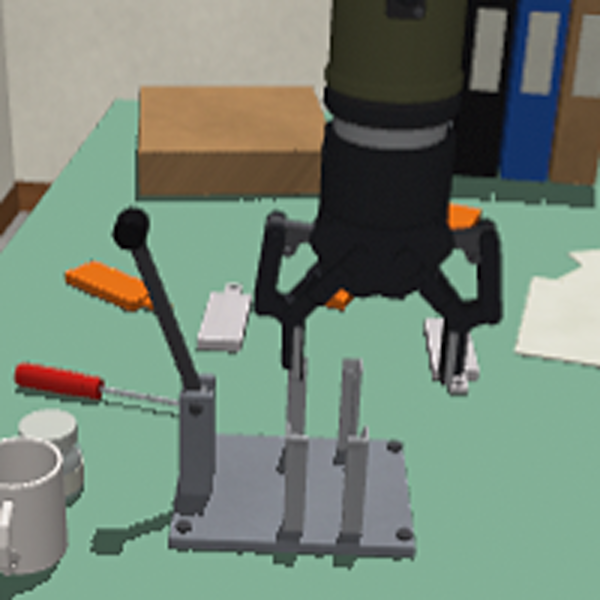

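View pics/k4.png

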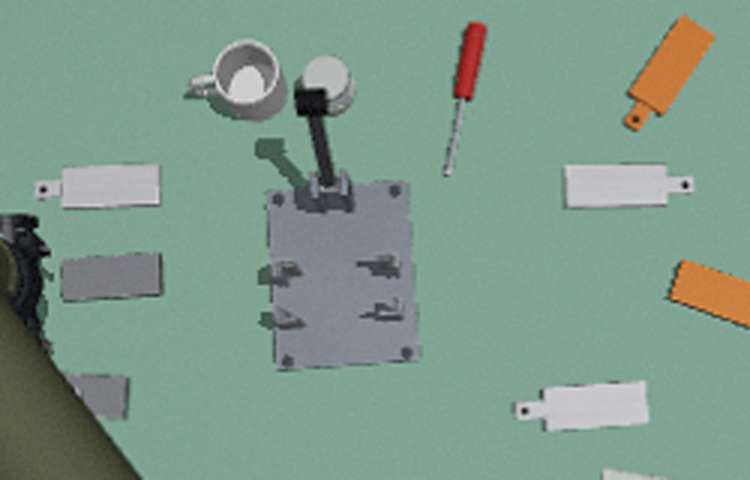

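The bar is fully back, with its knob at (131,230) in the side crop. The pocket is now clear, so I'll refine its centre from the guides.

```bash
python3 - <<'E'
from h import *
r=cam("top"); crop(r,212,207,272,248,13,"g1.png")
s=cam("side"); crop(s,260,210,345,290,9,"g2.png")
# predicted outline of pocket: centre-top points
for z in (.012,.110):
  P=[np.r_[PC+sx*.0275*EX+sy*.0625*EY,z] for sx in(1,-1) for sy in (1,-1)]
  print(z,"top",((proj(r,P)-[212,207]+.5)*13-.5).round().tolist(),"side",((proj(s,P)-[260,210]+.5)*9-.5).round().tolist())
E
```

```text
0.012 top [[187.0, 202.0], [643.0, 169.0], [198.0, 402.0], [657.0, 369.0]] side [[333.0, 589.0], [338.0, 354.0], [520.0, 596.0], [507.0, 360.0]]
0.11 top [[140.0, 154.0], [626.0, 119.0], [151.0, 368.0], [640.0, 333.0]] side [[346.0, 309.0], [349.0, 91.0], [541.0, 317.0], [525.0, 98.0]]
```

View pics/g1.png

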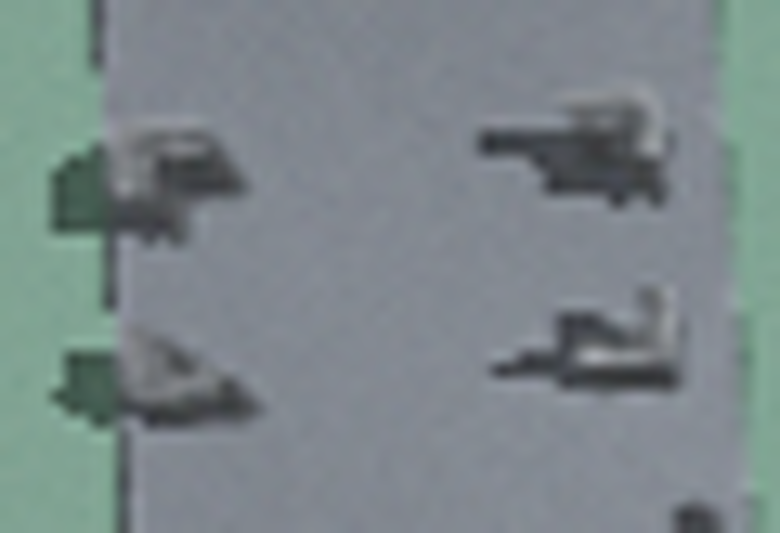

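View pics/g2.png

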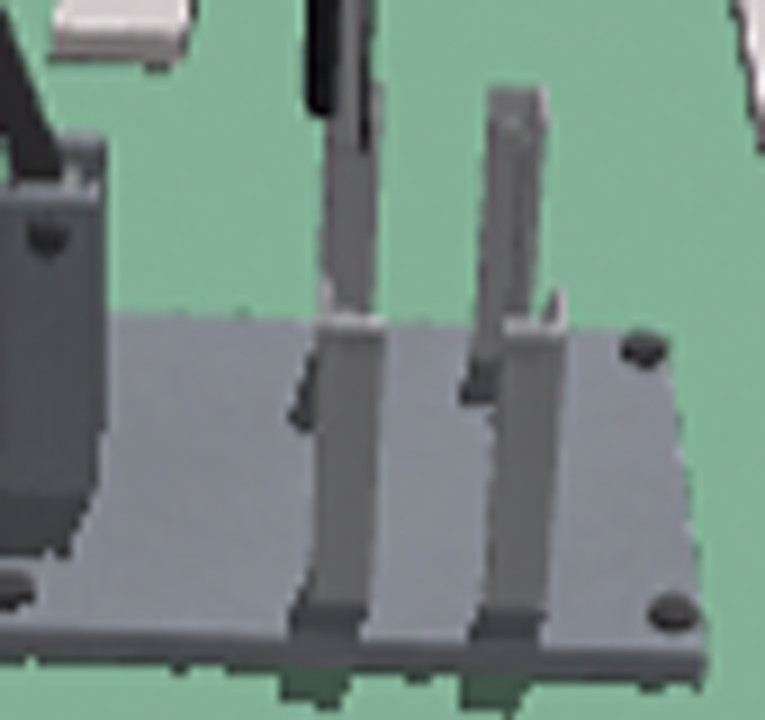

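```bash
sed -i 's/PC=np.array(\[0.4895,0.0065\])/PC=np.array([0.4895,0.0057])/; s/k=cv2.getStructuringElement(cv2.MORPH_ELLIPSE,(45,45))/k=np.ones((40,40),np.uint8)/' h.py
cat >> h.py <<'E'
def lift(z,rate=.25):
    p=np.array(env.sense()["tool_pos"]); p[2]=z; env.move_l(p,rate=rate)
def pick(xy,th,zt,n=60,turn=None):
    """grip the 50 mm width; jaws along th (piece x)"""
    o,_=best(np.r_[xy,.15],th) if turn is None else (ori(th+turn),0)
    env.gripper_to(1.0,n); 
    if env.sense()["tool_pos"][2]<.2: lift(.22)
    env.move_pose(np.r_[xy,.12],o); env.move_l(np.r_[xy,zt],rate=.15); st()
    env.gripper_to(0.0,n); env.dwell(.1); return st()
def over(zb,zt,dx=0,dy=0,dyaw=0):
    xy=PC+dx*EX+dy*EY
    o,_=best(np.r_[xy,.2],YAW+dyaw); env.move_pose(np.r_[xy,zb+zt],o); return xy
def release():
    env.gripper_to(0.78); lift(.24); 
E
python3 - <<'E'
from h import *
r=cam("top")
for px,tab,a in pieces(r):
    for z in (.014,.018,.020):
        cm,c,L,W,th=rect(r,px,z)
        if W>60: continue
        print(px.mean(0).round(1),z,"cm",cm.round(4),"c",c.round(4),round(L,1),round(W,1),"th",round(th,3),"tab",None if tab is None else onplane(r,tab,0.01)[0].round(3))
E
```

```text
[166.8 192.1] 0.014 cm [0.617  0.2901] c [0.6172 0.2898] 122.4 54.8 th 0.05 tab [0.615 0.371 0.01 ]
[166.8 192.1] 0.018 cm [0.6162 0.289 ] c [0.6164 0.2888] 122.1 54.6 th 0.05 tab [0.615 0.371 0.01 ]
[166.8 192.1] 0.02 cm [0.6159 0.2885] c [0.616  0.2882] 121.9 54.5 th 0.05 tab [0.615 0.371 0.01 ]
[334.9 191.8] 0.014 cm [ 0.6254 -0.3158] c [ 0.6252 -0.3162] 123.8 51.0 th 0.014 tab [ 0.629 -0.396  0.01 ]
[334.9 191.8] 0.018 cm [ 0.6246 -0.3153] c [ 0.6245 -0.3157] 123.5 50.9 th 0.014 tab [ 0.629 -0.396  0.01 ]
[334.9 191.8] 0.02 cm [ 0.6242 -0.3151] c [ 0.6241 -0.3155] 123.3 50.8 th 0.014 tab [ 0.629 -0.396  0.01 ]
[166.6 222.1] 0.014 cm [0.508  0.2847] c [0.508 0.284] 117.4 51.9 th 0.081 tab None
[166.6 222.1] 0.018 cm [0.5075 0.2836] c [0.5075 0.2829] 117.1 51.8 th 0.081 tab None
[166.6 222.1] 0.02 cm [0.5073 0.2831] c [0.5073 0.2824] 117.0 51.7 th 0.081 tab None
[328.3 264.9] 0.014 cm [ 0.3653 -0.2916] c [ 0.3651 -0.2909] 124.8 53.2 th 0.082 tab [ 0.359 -0.211  0.01 ]
[328.3 264.9] 0.018 cm [ 0.3652 -0.2912] c [ 0.365  -0.2905] 124.5 53.1 th 0.082 tab [ 0.359 -0.211  0.01 ]
[328.3 264.9] 0.02 cm [ 0.3651 -0.291 ] c [ 0.3649 -0.2903] 124.3 53.0 th 0.082 tab [ 0.359 -0.211  0.01 ]
```

```bash
python3 - <<'E'
from h import *
s=pick([.5076,.2838],.082,.004)
r=cam("side"); crop(r,230,230,380,380,4,"p1.png")
lift(.2); st()
over(.125,.004); st()
r=cam("side"); crop(r,230,130,380,290,4,"p2.png")
r=cam("top"); crop(r,190,160,300,260,6,"p3.png")
E
```

```text
t 13.7 tcp [0.5084 0.2844 0.0052] F [-0.5  1.2  0.3] g 0.999
t 14.5 tcp [0.5076 0.2838 0.004 ] F [-0.1 -0.   0.5] g 0.004
t 15.5 tcp [0.5069 0.2831 0.1986] F [ 0.1 -0.  -1.2] g -0.002
t 16.6 tcp [0.4897 0.0071 0.1291] F [0.5 0.2 0.6] g 0.0
```

View pics/p1.png

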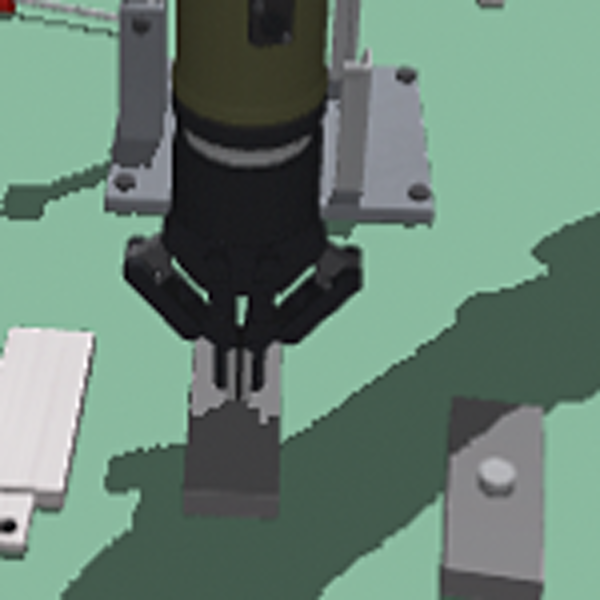

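View pics/p2.png

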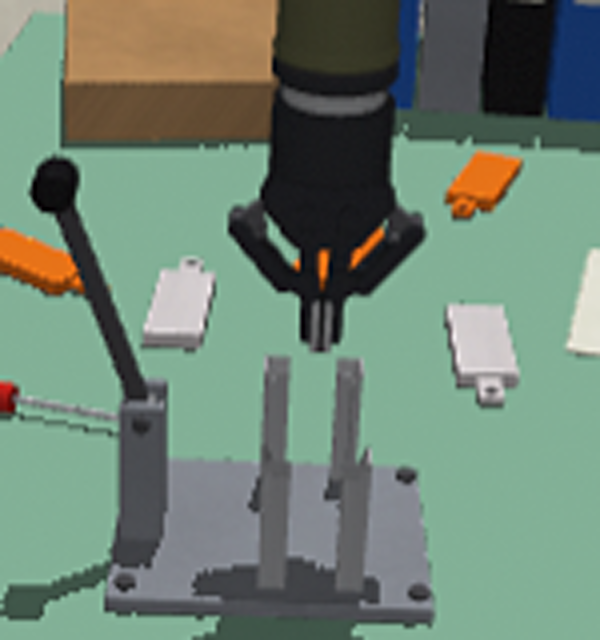

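View pics/p3.png

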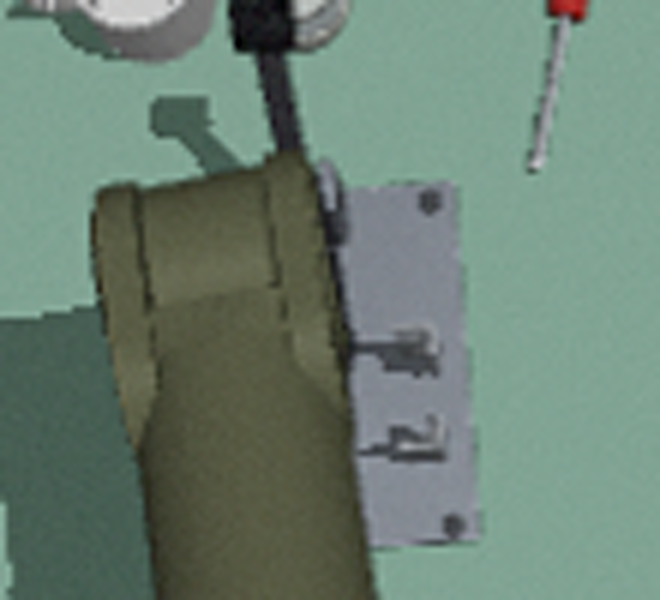

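The grip width is 0, so the fingers closed without holding anything. I'll compare where the TCP projects with the picture.

```bash
python3 - <<'E'
from h import *
s=cam("side"); r=cam("top")
f=lambda P,o,k:((proj(s,P)-o+.5)*k-.5).round()
print("p1 expected TCP, z=.004/.018/.03", f([[.5076,.2838,z] for z in(.004,.018,.03,.05)],[230,230],4).tolist())
print("p2 now", f([env.sense()["tool_pos"]],[230,130],4))
C=cloud(s)
m=(C[...,0]>.44)&(C[...,0]<.56)&(C[...,1]>.2)&(C[...,1]<.36)&(C[...,2]>.006)
P=C[m]; print(np.percentile(P,[1,50,99],axis=0).round(4))
h=np.histogram(P[:,2],bins=np.arange(0,.05,.003)); print(h)
crop(s,260,290,330,380,7,"p4.png")
for px,tab,a in pieces(r):
    cm,c,L,W,th=rect(r,px,.018)
    if W<60: print(c.round(4),round(L,1),round(W,1),round(th,3))
E
```

```text
p1 expected TCP, z=.004/.018/.03 [[236.0, 426.0], [237.0, 407.0], [237.0, 391.0], [238.0, 364.0]]
p2 now [[316. 383.]]
[[0.4813 0.228  0.0073]
 [0.5081 0.2978 0.0183]
 [0.5348 0.3473 0.0209]]
(array([  0,   0,  27,  20,  26, 329, 600,   8,   0,   0,   0,   0,   0,
         0,   0,   0]), array([0.   , 0.003, 0.006, 0.009, 0.012, 0.015, 0.018, 0.021, 0.024,
       0.027, 0.03 , 0.033, 0.036, 0.039, 0.042, 0.045, 0.048]))
[0.6165 0.2888] 122.1 54.6 0.05
[ 0.6245 -0.3157] 123.5 50.9 0.014
[0.5076 0.2829] 117.1 51.8 0.08
[0.3899 0.322 ] 121.4 50.6 -0.017
[ 0.3651 -0.2905] 124.4 53.1 0.079
```

View pics/p4.png

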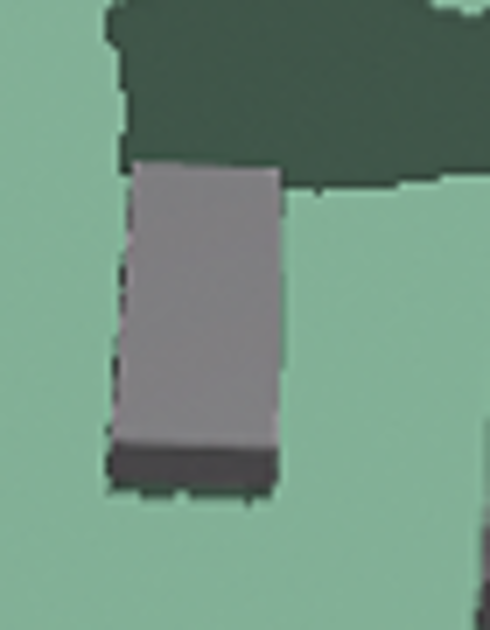

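Two findings. The cap has been knocked to (0.390, 0.322). The shut fingertips also appear about 20 mm above the reported TCP, which agrees with the pads sitting high on the knob. I'll measure that offset.

```bash
python3 - <<'E'
from h import *
lift(.3)
def tips(tag):
    s=cam("side"); C=cloud(s); t=np.array(env.sense()["tool_pos"])
    d=np.linalg.norm(C[...,:2]-t[:2],axis=2)
    m=(d<.075)&(C[...,2]>.15)&(s["img"].sum(2)<200)&(s["depth"]>.2)
    P=C[m]; z=np.sort(P[:,2]); print(tag,t.round(4),"n",m.sum(),"lowest z",z[:5].round(4),z[20].round(4),"low pts mean",P[P[:,2]<z[0]+.008].mean(0).round(4))
    u=proj(s,[t])[0].astype(int); crop(s,max(u[0]-50,0),max(u[1]-60,0),u[0]+50,u[1]+40,6,tag+".png"); print("tcp in crop",(proj(s,[t])[0]-[u[0]-50,u[1]-60])*6)
tips("tipshut"); env.gripper_to(.6); print(env.sense()["grip_width"]); tips("tip60"); env.gripper_to(1.0); tips("tip100")
E
```

```text
tipshut [0.489  0.0075 0.2984] n 4817 lowest z [0.3316 0.3342 0.3342 0.3351 0.3351] 0.3406 low pts mean [0.49   0.0163 0.3367]
tcp in crop [302.27742871 360.30631135]
0.6014473868655859
tip60 [0.4899 0.0073 0.3   ] n 4805 lowest z [0.3346 0.335  0.3376 0.3377 0.3383] 0.3438 low pts mean [0.4875 0.0155 0.3393]
tcp in crop [300.19312433 362.38991173]
tip100 [0.4899 0.0073 0.3   ] n 4831 lowest z [0.3426 0.3437 0.3454 0.3456 0.3457] 0.3533 low pts mean [0.4598 0.011  0.347 ]
tcp in crop [300.2062953  362.36788791]
```

View pics/tipshut.png

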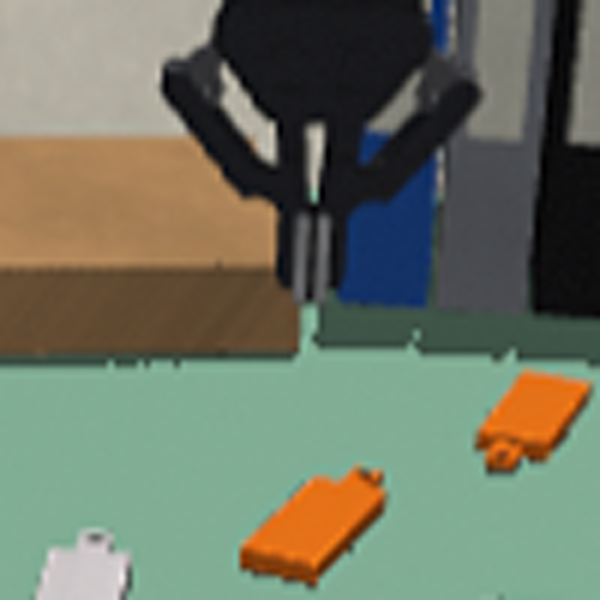

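View pics/tip60.png

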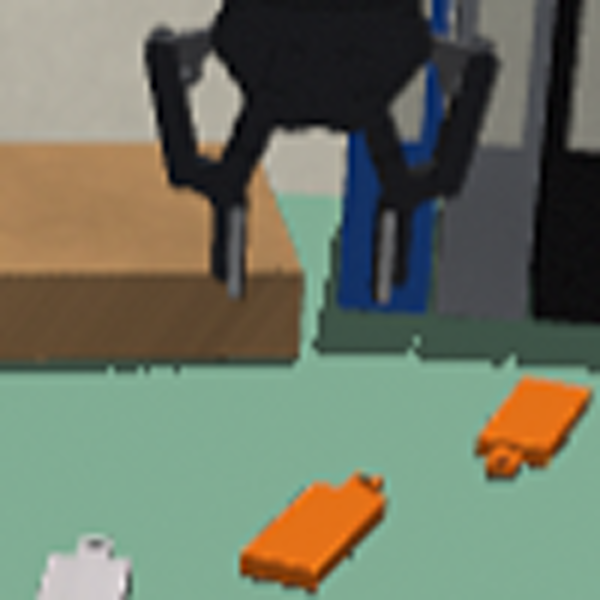

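```bash
python3 - <<'E'
from h import *
s=cam("side"); e=np.array(s["eye"])
def hit(uv,y):
    d=rays(s,[uv])[0]; return (e+d*(y-e[1])/d[1]).round(4)
# tipshut crop origin
def o(t): 
    u=proj(s,[t])[0].astype(int); return np.array([u[0]-50,u[1]-60])
t=np.array([.489,.0075,.2984]); print("shut",hit(o(t)+np.array([312,301])/6,.0075+.011), "tcp",t)
t=np.array([.4899,.0073,.300]); print("60 L",hit(o(t)+np.array([235,298])/6,.0183),"R",hit(o(t)+np.array([383,302])/6,.0183))
print("p2",hit(np.array([230,130])+np.array([320,350])/4,.018),"tcp .4897 .0071 .1291")
print("p1",hit(np.array([230,230])+np.array([240,396])/4,.2948),"tcp .5076 .2838 .004")
print(R.from_quat(np.r_[env.sense()["tcp_rot"][1:],env.sense()["tcp_rot"][0]]).as_matrix().round(3))
E
```

```text
shut [0.486  0.0185 0.3284] tcp [0.489  0.0075 0.2984]
60 L [0.5169 0.0183 0.3301] R [0.4579 0.0183 0.3324]
p2 [0.4871 0.018  0.1597] tcp .4897 .0071 .1291
p1 [0.5043 0.2948 0.0365] tcp .5076 .2838 .004
[[ 0.996  0.    -0.087]
 [ 0.087 -0.     0.996]
 [ 0.    -1.    -0.   ]]
```

The tip sits about 30 mm above the nominal TCP and about 3 mm off in x. I'll confirm the height by touching bare bench, and the horizontal part by looking with the wrist turned 90°.

```bash
python3 - <<'E'
from h import *
env.gripper_to(0.0,30)
s0=None
for name,phi in (("a",0.0),("b",np.pi/2)):
    xy=np.array([.50,.17]); oo,_=best(np.r_[xy,.1],phi)
    env.move_pose(np.r_[xy,.1],oo); env.dwell(.3)
    t=np.array(env.sense()["tool_pos"]); M=quat(env.sense()["tcp_rot"]).as_matrix()
    print(name,t.round(4),"toolx",M[:,0].round(2),"toolz",M[:,2].round(2))
    s=cam("side"); u=proj(s,[t+[0,0,.03]])[0]; c=u.astype(int)-[30,35]; print("expected(z+30) in crop",((u-c+.5)*9-.5).round(1),"scale px/mm",(proj(s,[t+[0,0,.03],t+[.01,0,.03]])[:,0]*.9).round(2), c)
    crop(s,c[0],c[1],c[0]+60,c[1]+60,9,f"t_{name}.png")
    if name=="a":
        f0=env.sense()["wrist_force"][2]
        z=.02; env.move_l([*xy,z],rate=.1)
        while z>-.045:
            z-=.002; env.move_l([*xy,z],rate=.03); q=env.sense()
            if abs(q["wrist_force"][2]-f0)>3: break
        print("contact cmd",z,"tcp",q["tool_pos"][2],"F",np.round(q["wrist_force"],1))
        lift(.1)
E
```

```text
a [0.5009 0.1689 0.1007] toolx [ 1. -0.  0.] toolz [ 0.  1. -0.]
expected(z+30) in crop [281.1 324.3] scale px/mm [268.91 265.02] [268 224]
contact cmd -0.02800000000000001 tcp -0.026976624805836284 F [-2.5 -1.1  9.6]
b [0.5  0.17 0.1 ] toolx [ 0.  1. -0.] toolz [-1.  0. -0.]
expected(z+30) in crop [275.1 320.3] scale px/mm [269.21 265.32] [269 225]
```

View pics/t_a.png

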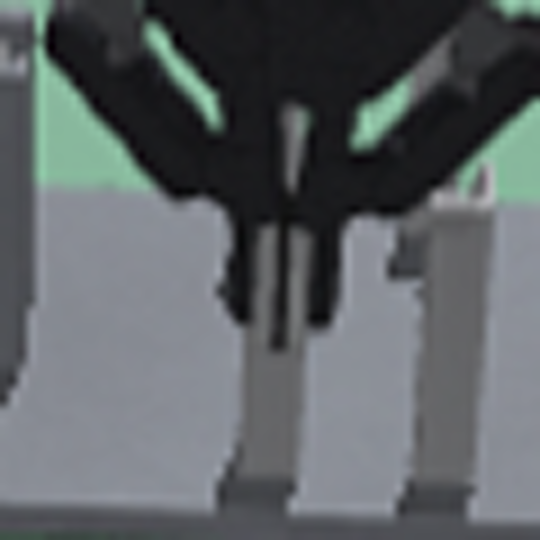

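View pics/t_b.png

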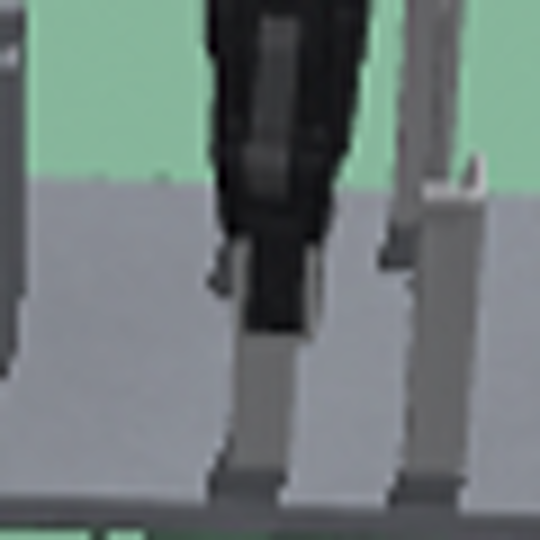

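Touching the bench puts the shut tips about 26.5 mm above the reported TCP. Horizontally they agree to 1–2 mm. I'll apply that correction and pick the foot again.

```bash
python3 - <<'E'
from h import *
lift(.15)
s=pick([.5085,.2835],.082,-.023)
if s["grip_width"]>.5:
    lift(.2); st()
    over(.125,-.023,dx=.001); env.dwell(.2); st()
    r=cam("side"); crop(r,240,160,360,280,5,"p5.png")
    C=cloud(r)
E
```

```text
t 34.4 tcp [ 0.5093  0.2841 -0.022 ] F [-0.2  0.7  0.9] g 0.998
t 34.9 tcp [ 0.5094  0.284  -0.0219] F [-0.8 -0.8  5.9] g 0.568
t 36.0 tcp [0.5085 0.2832 0.1982] F [ 0.2 -0.1 -2. ] g 0.568
t 37.3 tcp [0.4911 0.0074 0.1025] F [-0.1  0.5 -0.8] g 0.563
```

View pics/p5.png

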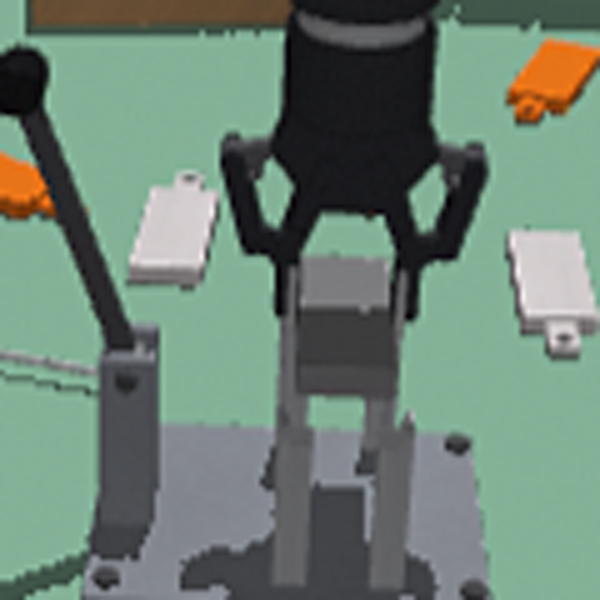

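The foot is held and centred between the guides. I'll lower it with force checks.

```bash
cat >> h.py <<'E'
def descend(zt,layer,dx=.001,dy=0,start=.125,lim=12,corr=True):
    """lower piece underside from start to layer height (world z), watching the wrist force"""
    xy=PC+dx*EX+dy*EY; off=np.zeros(2)
    if corr:
        env.dwell(.2); off=xy-np.array(env.sense()["tool_pos"][:2]); off=np.clip(off,-.003,.003)
    env.move_l(np.r_[xy+off,start+zt],rate=.05); env.dwell(.15)
    s=st(); f0=np.array(s["wrist_force"])
    zs=[z for z in (.112,.106,.100,.09,.075,.06,.045,.03,.02) if layer+.006<z<start]+[layer+.003,layer+.0005]
    for z in zs:
        env.move_l(np.r_[xy+off,z+zt],rate=.08); s=env.sense(); f=np.array(s["wrist_force"])-f0
        if np.linalg.norm(f)>4: print("z",round(z,4),"tcp",np.round(s["tool_pos"],4),"dF",f.round(1),"T",np.round(s["torque"],2))
        if np.linalg.norm(f)>lim: 
            print("HALT",z); return False
    return True
E
python3 - <<'E'
from h import *
ok=descend(-.023,.012); st()
r=cam("side"); crop(r,240,160,360,280,5,"p6.png")
E
```

```text
t 38.0 tcp [0.4904 0.0053 0.102 ] F [ 1.   0.6 -1.7] g 0.565
z 0.0125 tcp [ 0.491   0.0054 -0.0099] dF [-2.2 -1.4  5.7] T [0.   0.37 0.  ]
t 41.1 tcp [ 0.491   0.0054 -0.0099] F [-1.2 -0.8  4. ] g 0.564
```

View pics/p6.png

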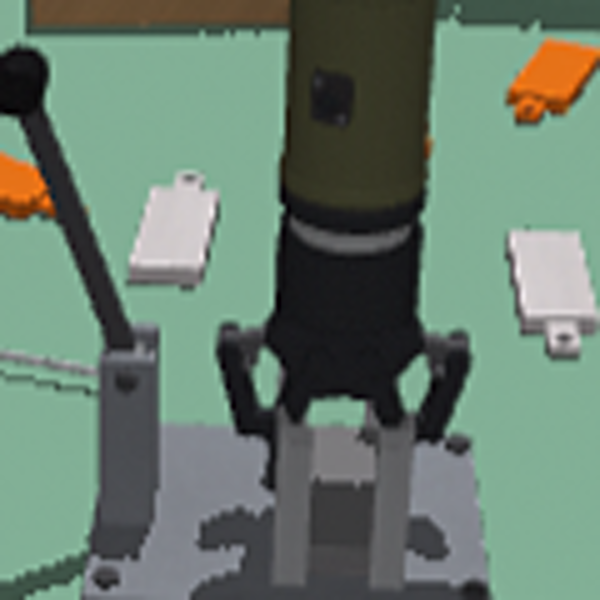

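Seated: 5.7 N of contact at floor height. I'll release and measure the plates from their tab ends, where no side wall shows.

```bash
cat >> h.py <<'E'
def plates(r):
    hsv=cv2.cvtColor(r["img"],cv2.COLOR_RGB2HSV)
    up=cv2.resize(hsv,None,fx=4,fy=4,interpolation=cv2.INTER_LINEAR)
    m=((up[...,1]<30)&(up[...,2]>140)).astype(np.uint8); m[:, :4*100]=0
    n,lab,s,_=cv2.connectedComponentsWithStats(m); out=[]
    for i in range(1,n):
        if not 380<s[i,4]/16<750: continue
        v,u=np.nonzero(lab==i); px=np.c_[(u+.5)/4-.5,(v+.5)/4-.5]
        P=onplane(r,px,.014)[:,:2]; T=onplane(r,px,.010)[:,:2]
        (c,(w,h),ang)=cv2.minAreaRect((P*1000).astype(np.float32)); 
        if not(135<max(w,h)<175 and 40<min(w,h)<65): continue
        ax=np.linalg.svd(P-P.mean(0),full_matrices=False)[2][0]; 
        lat=np.array([-ax[1],ax[0]])
        q=(P-P.mean(0))@ax; l=(P-P.mean(0))@lat
        lo=np.ptp(l[q<np.percentile(q,3)]); hi=np.ptp(l[q>np.percentile(q,97)])
        if lo<hi: ax,lat=-ax,-lat; q=-q; l=-l
        # refine axis by the body's two long edges
        bs=np.arange(-.045,.03,.003)+0; e1=[];e2=[]
        for b in bs:
            k=abs(q-b)<.0015
            if k.any(): e1.append((b,l[k].min())); e2.append((b,l[k].max()))
        s1=np.polyfit(*zip(*e1),1); s2=np.polyfit(*zip(*e2),1); sl=(s1[0]+s2[0])/2
        th=np.arctan2(-ax[0],ax[1])+sl   # lat is +90deg from ax
        ax=np.array([-np.sin(th),np.cos(th)]); lat=np.array([np.cos(th),np.sin(th)])
        q=T@ax; end=np.percentile(q,99.8); q14=P@ax; beg=np.percentile(q14,.2)
        bodyl=(P@lat)[(q14>beg+.01)&(q14<beg+.11)]; w0,w1=np.percentile(bodyl,[.7,99.3])
        tl=(T@lat)[q>end-.02]
        out.append(dict(px=px.mean(0).round(1),th=th,W=w1-w0,Ltot=end-beg,c_tab=ax*(end-.093)+lat*(w0+w1)/2,c_beg=ax*(beg+.060)+lat*(w0+w1)/2,tablat=(tl.min()+tl.max())/2-(w0+w1)/2))
    return out
E
python3 - <<'E'
from h import *
release(); st()
env.move_pose([.45,-.1,.35],best([.45,-.1,.35],.05)[0])
r=cam("top"); s=cam("side")
for p in plates(r): print({k:np.round(v,4).tolist() for k,v in p.items()})
crop(s,240,200,360,290,6,"p7.png"); crop(r,130,160,390,290,3,"p8.png")
E
```

```text
t 42.7 tcp [0.4895 0.0054 0.2386] F [-0.3  0.8  0.2] g 0.779
{'px': [164.5, 191.6], 'th': 0.0528, 'W': 0.0503, 'Ltot': 0.1549, 'c_tab': [0.6187, 0.2924], 'c_beg': [0.6188, 0.2905], 'tablat': 0.0}
{'px': [336.8, 191.4], 'th': -3.1263, 'W': 0.0501, 'Ltot': 0.1543, 'c_tab': [0.6266, -0.3161], 'c_beg': [0.6266, -0.3148], 'tablat': -0.0011}
{'px': [326.2, 265.0], 'th': 0.0799, 'W': 0.0502, 'Ltot': 0.1537, 'c_tab': [0.3657, -0.2911], 'c_beg': [0.3658, -0.2917], 'tablat': -0.0001}
```

View pics/p7.png

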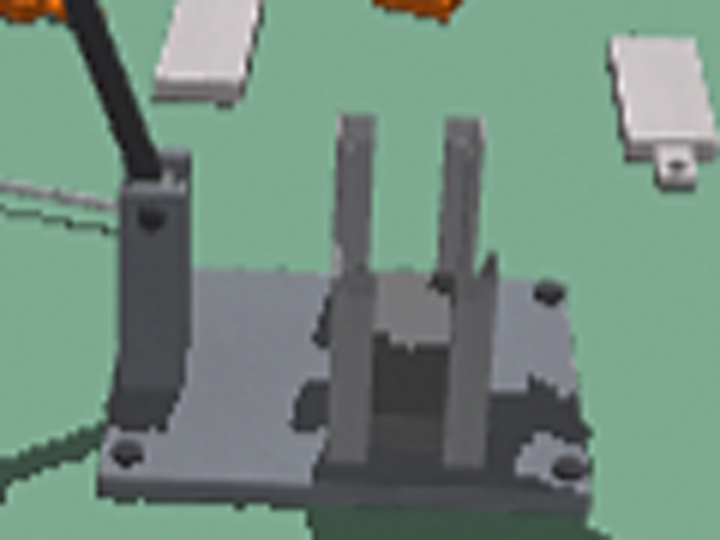

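View pics/p8.png

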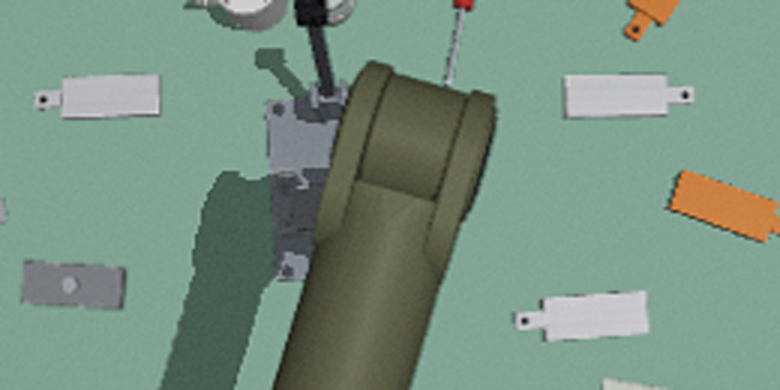

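The foot lies flat in the pocket, at (405,330) in the crop. The plate measurements fit the given sizes (50.2 × 154 mm against 50 × 153). Plate A goes first, tab left.

```bash
cat > doplate.py <<'E'
from h import *
import sys
def doplate(xy,th,layer,zt=-.025,tag="a",n=70):
    s=pick(np.array(xy)+[.001,0],th,zt,n)
    if not .5<s["grip_width"]<.65: print("NO GRIP"); return False
    lift(.2); s=st()
    if not .5<s["grip_width"]<.65: print("LOST"); return False
    over(.14,zt,dx=.001); env.dwell(.2)
    r=cam("side"); crop(r,230,150,370,290,5,f"h_{tag}.png"); s=st()
    return s["grip_width"]>.5
E
python3 - <<'E'
from doplate import *
doplate([.6187,.2915],.053,.030,tag="A")
E
```

```text
t 46.7 tcp [ 0.6203  0.2922 -0.0237] F [ 0.2 -0.5  0.2] g 1.001
t 47.2 tcp [ 0.6203  0.2919 -0.0237] F [-0.7 -1.3  6.4] g 0.558
t 48.2 tcp [0.6197 0.2911 0.1979] F [-0.6  0.2 -2.9] g 0.559
t 49.7 tcp [0.4911 0.0071 0.1154] F [-0.1 -0.2 -1.7] g 0.561
```

View pics/h_A.png

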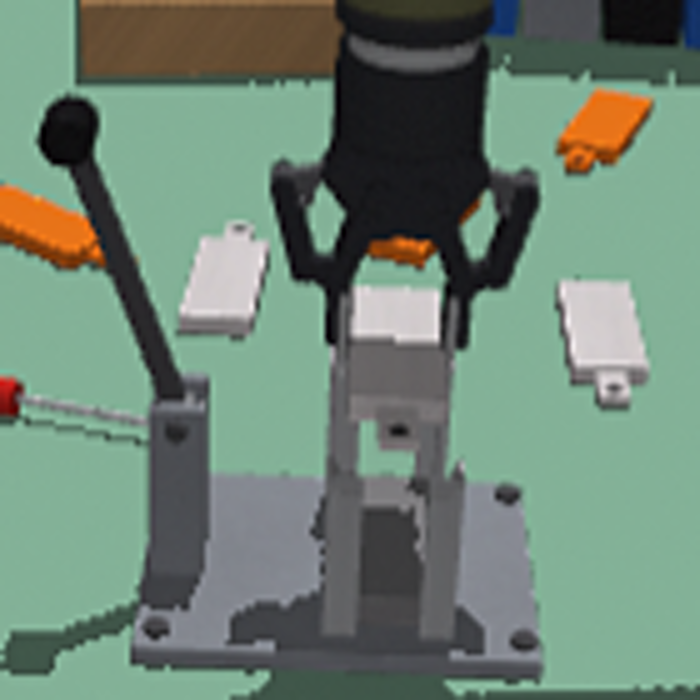

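Plate A is held level, its tab to the left at (398,430). I'll lower it onto the foot.

```bash
python3 - <<'E'
from h import *
ok=descend(-.025,.030,start=.14); s=st()
if ok:
    release(); env.move_pose([.5,-.2,.3],best([.5,-.2,.3],.05)[0])
r=cam("side"); crop(r,240,200,360,290,6,"p9.png"); st()
for p in plates(cam("top")): print({k:np.round(v,4).tolist() for k,v in p.items()})
E
```

```text
t 50.3 tcp [0.4903 0.0053 0.115 ] F [-0.  -0.2 -2. ] g 0.56
z 0.0305 tcp [0.4908 0.0055 0.0062] dF [-2.4 -0.4  7.6] T [0.01 0.48 0.01]
t 53.2 tcp [0.4908 0.0055 0.0062] F [-2.4 -0.6  5.6] g 0.562
t 55.5 tcp [ 0.5003 -0.1966  0.2996] F [ 0.   0.7 -0.5] g 0.779
```

View pics/p9.png

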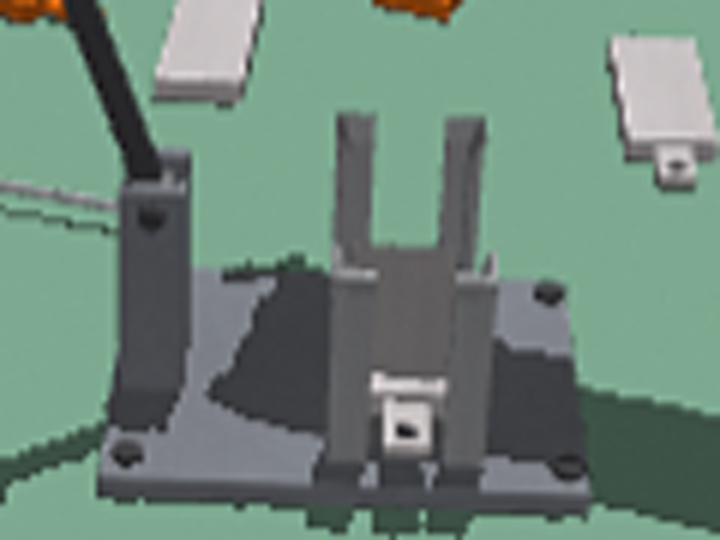

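Plate A is seated with its tab left at (407,430), and B and C haven't moved. Plate B is next.

```bash
python3 - <<'E'
from doplate import *
doplate([.6266,-.3155],.0153,.044,tag="B")
E
```

```text
t 58.0 tcp [ 0.6286 -0.3157 -0.0236] F [-0.3 -0.6 -0.3] g 1.0
t 58.5 tcp [ 0.6284 -0.3157 -0.0237] F [-0.3 -0.8  5.9] g 0.557
t 59.6 tcp [ 0.6274 -0.3157  0.1979] F [-0.1  0.6 -1.9] g 0.56
t 61.2 tcp [0.4911 0.0054 0.1153] F [ 0.7 -0.8 -1.5] g 0.559
```

View pics/h_B.png

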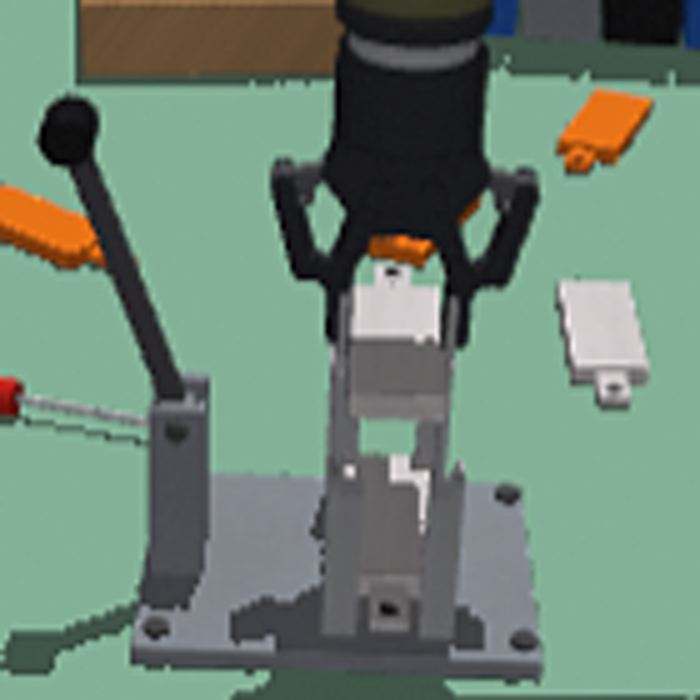

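Plate B is held level, its tab on the far side, which is right as the robot sees it. I'll lower it onto A.

```bash
python3 - <<'E'
from h import *
ok=descend(-.025,.044,start=.14); s=st()
if ok:
    release(); env.move_pose([.45,.25,.3],best([.45,.25,.3],.05)[0])
r=cam("side"); crop(r,240,200,380,290,5,"p10.png"); st()
for p in plates(cam("top")): print({k:np.round(v,4).tolist() for k,v in p.items()})
E
```

```text
t 61.8 tcp [0.4903 0.0059 0.115 ] F [-0.6  0.5 -1. ] g 0.564
z 0.0445 tcp [0.4908 0.0061 0.0202] dF [-1.6 -0.7  6.5] T [ 0.01  0.42 -0.01]
t 64.3 tcp [0.4908 0.0061 0.0202] F [-2.2 -0.1  5.4] g 0.556
t 66.7 tcp [0.4507 0.2479 0.2991] F [ 1.  -0.4 -0. ] g 0.777
{'px': [326.2, 265.0], 'th': 0.0825, 'W': 0.0501, 'Ltot': 0.1538, 'c_tab': [0.3657, -0.2908], 'c_beg': [0.3658, -0.2916], 'tablat': 0.0}
```

View pics/p10.png

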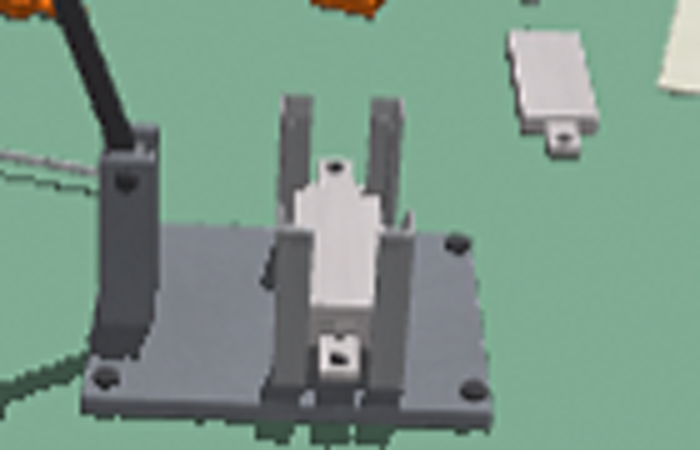

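Plates A (tab left) and B (tab right) are seated and square. Plate C hasn't moved and is next.

```bash
python3 - <<'E'
from doplate import *
lift(.32)
if doplate([.3657,-.2912],.081,.058,tag="C"):
    pass
E
```

```text
t 70.5 tcp [ 0.3674 -0.2916 -0.0242] F [-0.3  0.2  0.1] g 1.002
t 71.1 tcp [ 0.3671 -0.2919 -0.0239] F [-1.8  0.6  6.8] g 0.559
t 72.1 tcp [ 0.3662 -0.2911  0.1984] F [-0.1  0.4 -2.7] g 0.558
t 73.6 tcp [0.4906 0.0046 0.115 ] F [-0.1 -0.2 -2.3] g 0.56
```

View pics/h_C.png

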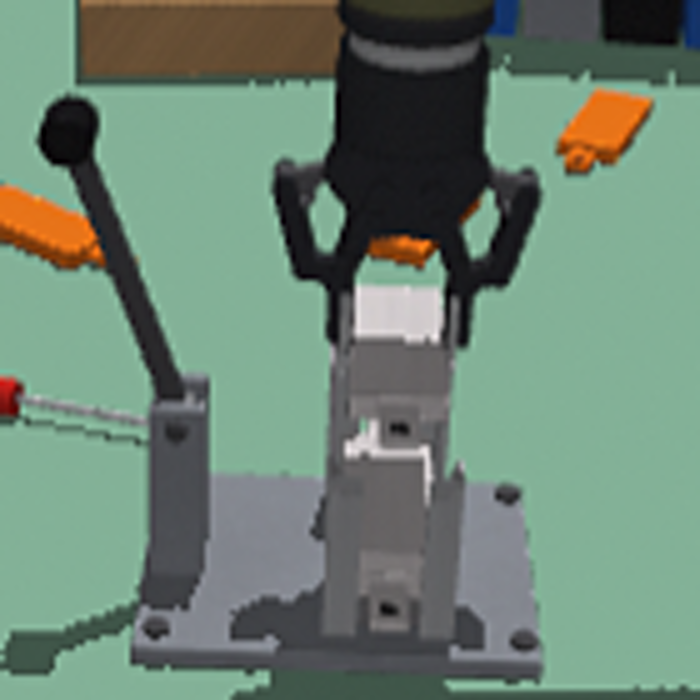

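Plate C is held level, its tab left at (400,428). I'll lower it and then measure the cap.

```bash
python3 - <<'E'
from h import *
ok=descend(-.025,.058,start=.14); s=st()
if ok:
    release(); env.move_pose([.5,-.25,.3],best([.5,-.25,.3],.05)[0])
r=cam("side"); crop(r,220,200,380,390,3,"p11.png"); st()
t=cam("top"); crop(t,120,200,200,290,7,"p12.png")
for px,tab,a in pieces(t):
    cm,c,L,W,th=rect(t,px,.020)
    if W<60: print(px.mean(0).round(1),cm.round(4),c.round(4),round(L,1),round(W,1),round(th,3))
E
```

```text
t 74.2 tcp [0.4905 0.0062 0.115 ] F [-0.5 -0.  -2.3] g 0.561
z 0.0585 tcp [0.4908 0.0063 0.0342] dF [-2.1  0.5  7. ] T [-0.04  0.5  -0.  ]
t 76.4 tcp [0.4908 0.0063 0.0342] F [-2.6  0.4  4.7] g 0.56
t 78.8 tcp [ 0.5007 -0.2467  0.3   ] F [0.5 0.4 0.3] g 0.779
[154.2 254.9] [0.3903 0.322 ] [0.3902 0.3216] 121.9 50.2 -0.037
```

View pics/p11.png

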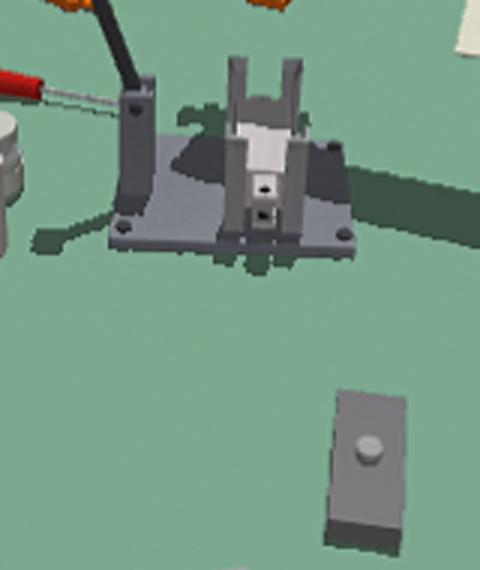

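View pics/p12.png

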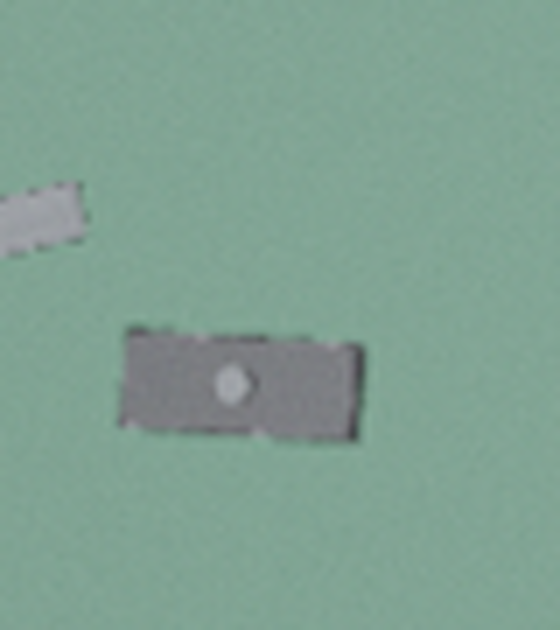

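```bash
python3 - <<'E'
from doplate import *
t=cam("top"); b=onplane(t,[np.array([120,200])+(np.array([231,383])+.5)/7-.5],.028)[0]; print("button",b.round(4))
m=(np.array([.3902,.3218])+b[:2])/2; print(m)
if np.linalg.norm(b[:2]-[.3902,.3218])<.004:
    doplate(m,-.035,.072,zt=-.023,tag="cap")
E
```

```text
button [0.3916 0.3248 0.028 ]
[0.39092457 0.32330933]
t 82.5 tcp [ 0.3925  0.3239 -0.0222] F [-0.3  0.5 -1.2] g 0.996
t 83.0 tcp [ 0.3926  0.3238 -0.0219] F [-0.6 -0.7  6.1] g 0.566
t 84.1 tcp [0.3919 0.3229 0.1985] F [ 0.1 -0.2 -3. ] g 0.563
t 85.6 tcp [0.4906 0.0069 0.1172] F [ 0.4  0.2 -1.7] g 0.566
```

View pics/h_cap.png

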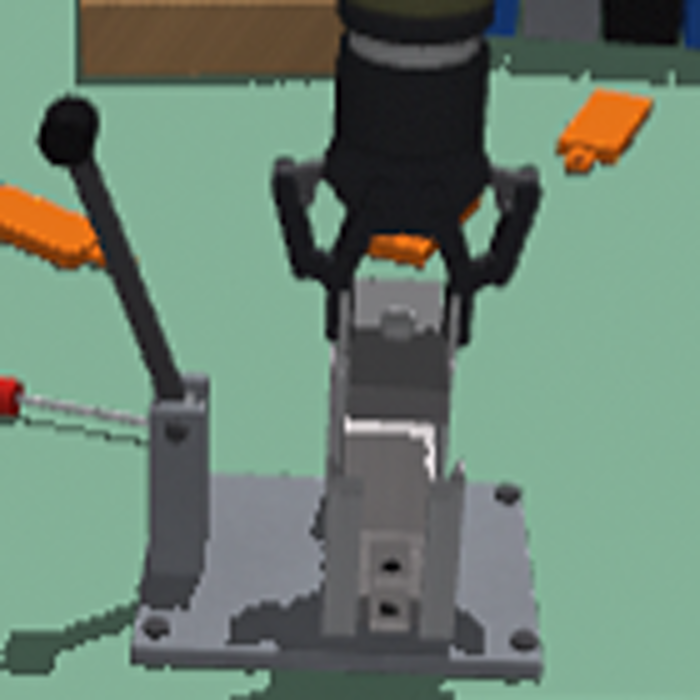

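```bash
python3 - <<'E'
from h import *
s=cam("side"); 
b=onplane(s,[np.array([230,150])+(np.array([398,315])+.5)/5-.5],.1685)[0]; print("button rel",[(b[:2]-PC)@EX,(b[:2]-PC)@EY])
ok=descend(-.023,.072,start=.14); st()
r=cam("side"); crop(r,230,170,370,290,5,"p13.png")
E
```

```text
button rel [np.float64(0.0010038770794335628), np.float64(0.002252051239824412)]
t 86.3 tcp [0.4905 0.0056 0.117 ] F [-0.4  0.3 -2.5] g 0.565
z 0.0725 tcp [0.4908 0.0059 0.0501] dF [-1.7 -0.1  6.9] T [0.02 0.34 0.02]
t 88.2 tcp [0.4908 0.0059 0.0501] F [-2.1  0.2  4.4] g 0.565
```

View pics/p13.png

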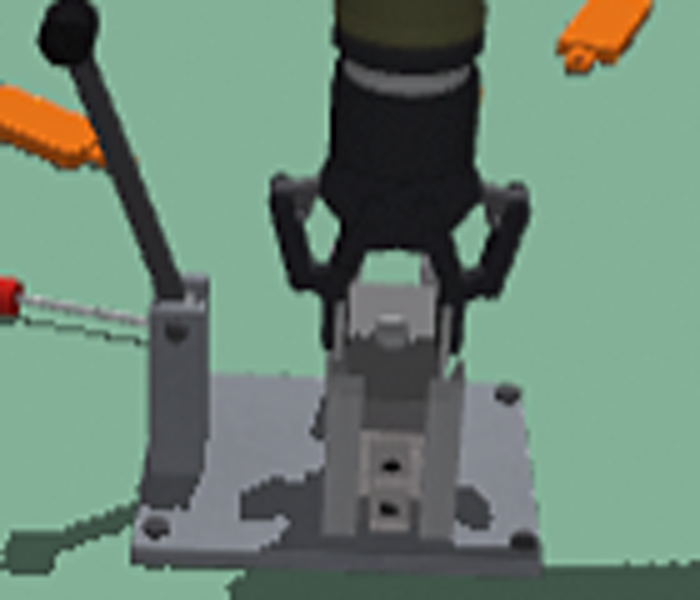

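The cap met the stack at its expected height, so I'll release it and check the knob's predicted position.

```bash
python3 - <<'E'
from h import *
release(); st()
env.move_pose([.5,-.2,.36],best([.5,-.2,.36],YAW+np.pi/2)[0])
r=cam("side"); crop(r,200,120,360,290,4,"p14.png"); t=cam("top"); crop(t,200,130,290,260,6,"p15.png")
for a in (1.8,1.9): print(a,knob(a).round(4),"side",((proj(r,[knob(a)])[0]-[200,120]+.5)*4-.5).round(),"top",((proj(t,[knob(a)])[0]-[200,130]+.5)*6-.5).round())
E
```

```text
t 89.4 tcp [0.4896 0.0054 0.2387] F [-0.4 -0.9 -0.7] g 0.782
1.8 [0.6425 0.019  0.2706] side [202. 218.] top [206. 234.]
1.9 [0.6588 0.0205 0.2659] side [176. 224.] top [206. 204.]
```

View pics/p14.png

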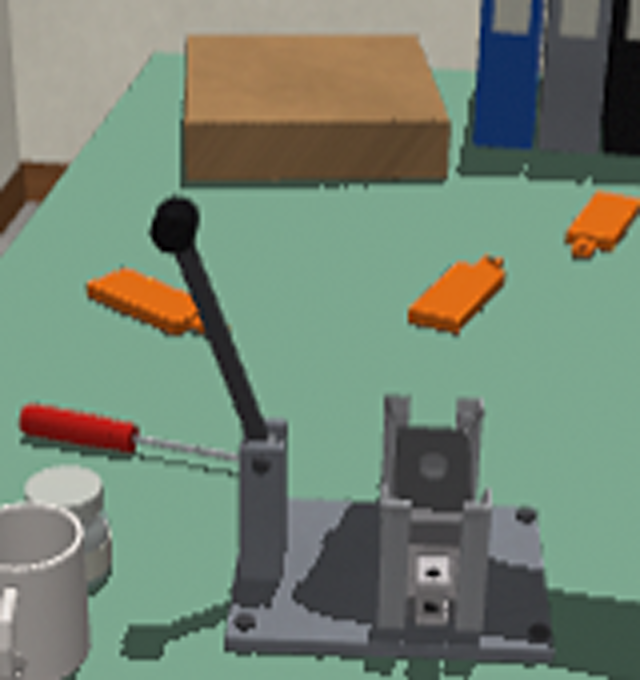

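View pics/p15.png

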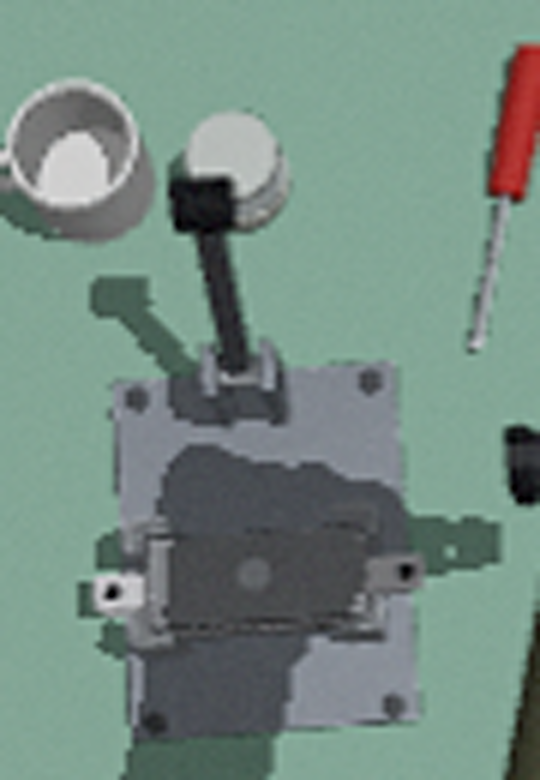

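The knob at (175,224) in the side crop and (203,205) in the top crop matches its predicted place. The cap lies square, tabs showing left and right. I'll grip the knob and lower the bar.

```bash
python3 - <<'E'
from h import *
t=cam("top"); b=onplane(t,[np.array([200,130])+(np.array([255,573])+.5)/6-.5],.100)[0]; print("button rel",((b[:2]-PC)@EX).round(4),((b[:2]-PC)@EY).round(4))
g=np.r_[.001*EX,-.0445]
o,_=best(knob(1.9)+[0,0,.06],YAW+np.pi/2)
env.gripper_to(.75,40)
env.move_pose(knob(1.9)+[0,0,.07],o)
env.move_l(knob(1.89)+g,rate=.1); st()
env.gripper_to(0,40); st()
r=cam("side"); crop(r,180,100,300,220,5,"p16.png")
E
```

```text
button rel 0.0017 -0.0005
t 94.5 tcp [0.6586 0.0207 0.2227] F [-0.3  0.7  0.3] g 0.75
t 94.9 tcp [0.6583 0.0226 0.2229] F [-0.5  3.   3.2] g 0.368
```

View pics/p16.png

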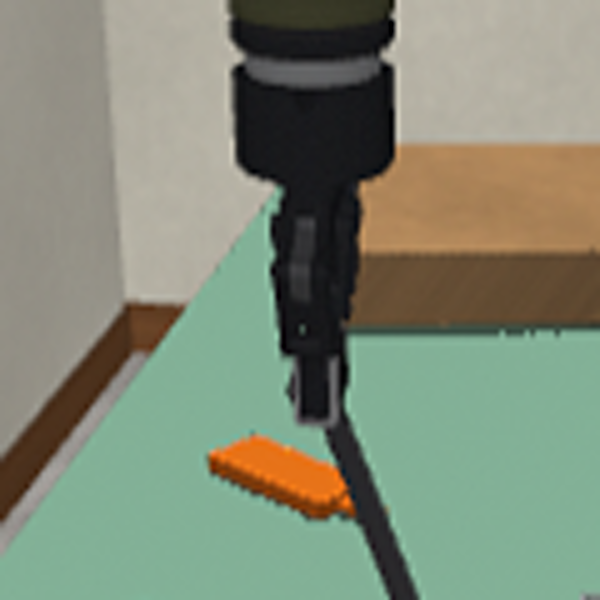

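The grip width of 0.368 and the pads around the knob at (318,390) show a full grip. I'll swing down.

```bash
python3 - <<'E'
from h import *
g=np.r_[.001*EX+.0015*EY,-.0445]
ok=True
for i,a in enumerate(np.linspace(1.89,.10,13)[1:]):
    env.move_l(knob(a)+g,rate=0.13); s=env.sense()
    if i%3==2: st()
    if s["grip_width"]<.3 or np.linalg.norm(s["wrist_force"])>45: print("STOP",a); st(); ok=False; break
if ok:
    f0=np.array(s["wrist_force"])
    for a in (.06,.035,.02,.01,0,-.01):
        env.move_l(knob(a)+g,rate=.04); env.dwell(.1); s=env.sense(); print(a,np.round(s["wrist_force"],1),np.round(s["tool_pos"],4))
        if s["wrist_force"][2]-f0[2]>6: break
r=cam("side"); crop(r,220,150,380,290,5,"p17.png")
E
```

```text
t 96.0 tcp [0.5837 0.0158 0.2297] F [-0.2  4.5  7.5] g 0.366
t 97.0 tcp [0.512  0.0093 0.2031] F [-2.9  4.1  3.1] g 0.369
t 98.0 tcp [0.4602 0.0046 0.1492] F [-1.5  4.2 -0.5] g 0.369
t 99.0 tcp [0.4362 0.0025 0.0779] F [-3.   2.4 -1.1] g 0.363
0.06 [-5.5  3.4  1.9] [0.4356 0.0024 0.0714]
0.035 [-6.5  2.5  2.7] [0.4354 0.0023 0.0671]
0.02 [-7.7  2.4  2.7] [0.4353 0.0023 0.0647]
0.01 [-5.9  3.5  2.7] [0.4353 0.0023 0.0629]
0 [-6.5  3.6  2.9] [0.4352 0.0023 0.0612]
-0.01 [-6.6  3.4  4.1] [0.4352 0.0023 0.0595]
```

View pics/p17.png

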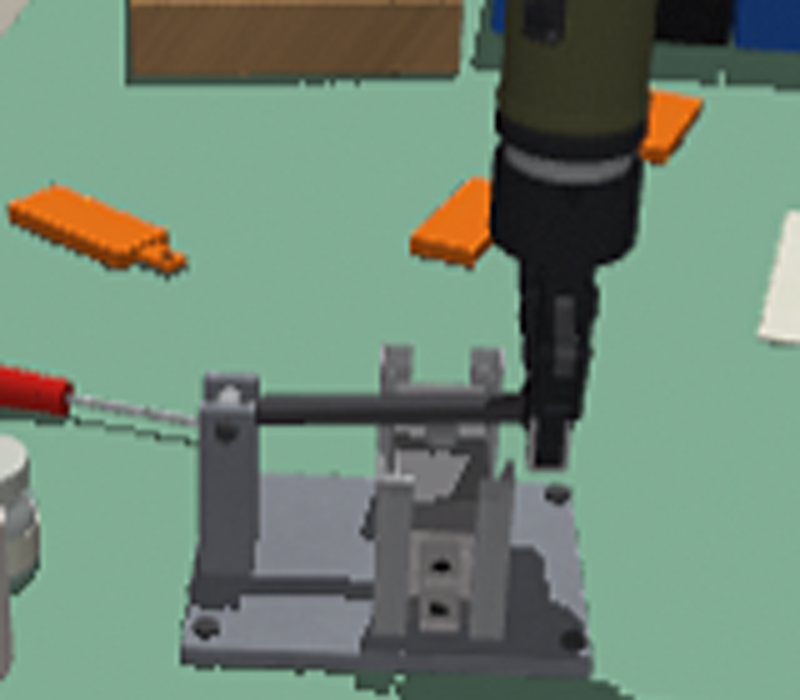

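The bar is level, with its pad on or just above the button at (440,430). I'll open the fingers, let it settle, back off and check.

```bash
python3 - <<'E'
from h import *
env.gripper_to(.75); env.dwell(.5); lift(.25,rate=.15)
env.move_pose([.45,-.25,.35],best([.45,-.25,.35],YAW+np.pi/2)[0]); env.dwell(.5); st()
r=cam("side"); crop(r,230,190,350,290,6,"p18.png"); t=cam("top"); crop(t,190,130,300,260,6,"p19.png")
C=cloud(r)
for a in (-.05,0,.01,.05): print(a,"knob in crop",((proj(r,[knob(a)])[0]-[230,190]+.5)*6-.5).round(1))
E
```

```text
t 106.5 tcp [ 0.45 -0.25  0.35] F [-0.6 -0.7 -0. ] g 0.747
-0.05 knob in crop [594.1 281.5]
0 knob in crop [596.  265.3]
0.01 knob in crop [596.3 262.1]
0.05 knob in crop [596.9 249. ]
```

View pics/p18.png

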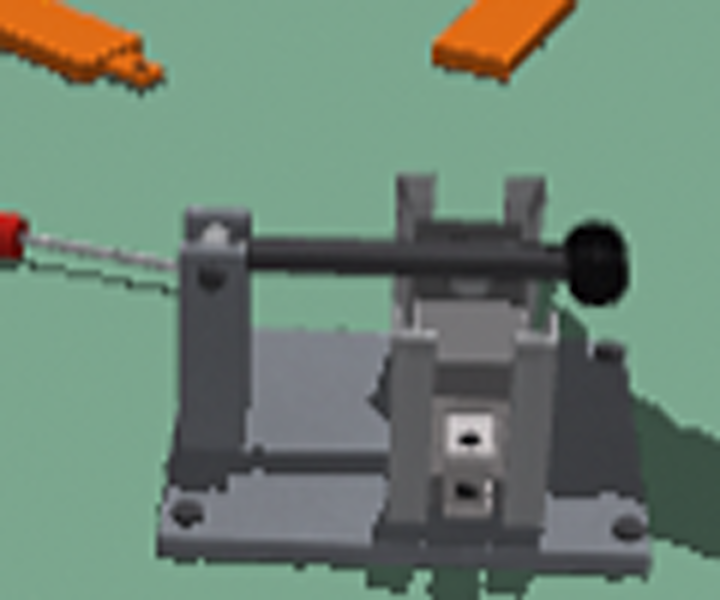

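View pics/p19.png

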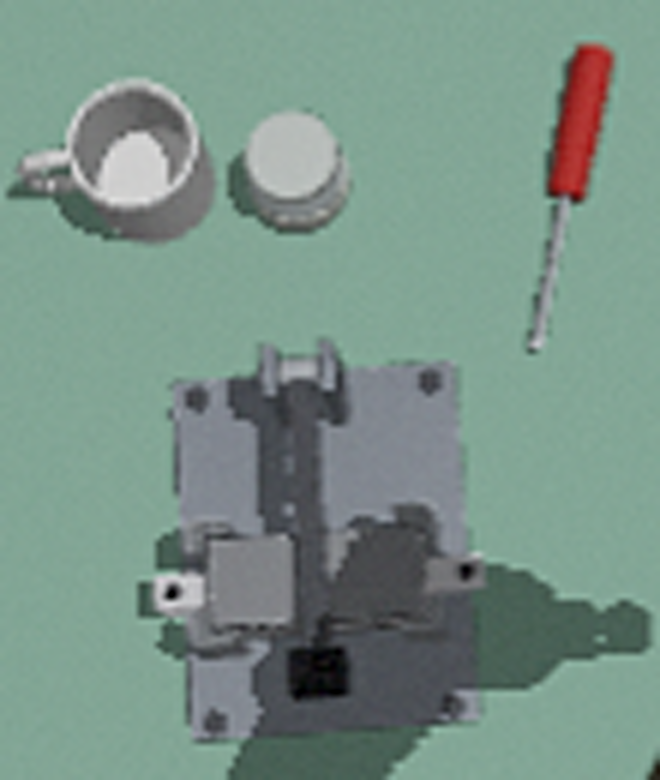

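The knob at (597,264) corresponds to a bar angle of about 0.004 rad, against 0.009 expected for the bar resting on a three-plate stack. The stack is square, and the bystanders haven't moved. Handing in.

```bash
python3 - <<'E'
from h import *
print(env.hand_in()); st()
E
```

```text
the job is handed in; nothing more can be done
None
the job is handed in; nothing more can be done
```

The stack is built and clamped, and I handed the job in at about 107 s of the 210 s allowed; no verdict was reported. I swung the clamp bar fully back, then placed the foot block, the three aluminium plates (tabs left, right, left from the bottom) and the cap with its button up. I then brought the bar down onto the button.

**Last checks**
- **Seating:** every piece met contact at its expected height, with about 6–8 N. In both views the stack looks square.
- **Cap position:** the button measured about 2 mm from the pocket centre, within the 6 mm allowed.
- **Bar:** it stayed level for several seconds after release, at about 0.004 rad. The expected angle for resting on the cap is 0.009 rad.
- **Bystanders:** the mug, screwdriver and jar look unmoved in the pictures. I did not measure their positions again.

**What went wrong or disagreed**
- **TCP height:** the shut fingertips are really about 26.5 mm above the reported TCP. Because of this the bar nearly slipped off on the first swing, and the first grasp of the foot closed on nothing. I measured the offset by touching the bench and corrected for it.
- **Horizontal agreement:** the arm and the cameras differed by 1–3 mm, so I shifted the picks and placings by 1 mm.
- **Cap knocked:** the cap was pushed about 22 mm aside during the run. I measured it again before picking it up.

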